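Clear the storeroom bench: rack the cartridges, sweep up the packing blocks

TASK

Clear the bench after unpacking: first stand every loose sealant cartridge upright, tip up, in an empty cell of the plywood rack, one to a cell. Then sweep all the timber packing blocks into the steel scrap pan with the bench brush, well inside past its sloping lip, without touching the blocks with the gripper's fingers, and stand the brush back lengthwise on its bristles in its tool tray. Leave the cartridge already racked in its cell, and the paint tin and tape roll where they are.

Things in the scene. Friction and masses are not known exactly. Their poses are not given: they have to be found in the camera images.
- rack: open-topped plywood cartridge rack fixed to the bench, 314 x 66 mm, 100 mm high, with one row of five square cells along its x, 58 x 58 mm inside, centred at x = -124, -62, 0, 62 and 124 mm (cells 0 to 4); all walls 4 mm thick, 100 mm high; cell floors 6 mm above the bench. One cell already holds a cartridge. Origin: centre of the underside, on the bench; z up.
- cartridge0: white sealant cartridge, a plain cylinder 49 mm across and 190 mm tall with a small 18 mm wide grey threaded tip on top (212 mm over all), 0.2 to 0.5 kg. Origin: centre of its flat base; z runs up to the tip. Stands upright on the bench. May be absent (None).
- cartridge1: white sealant cartridge, a plain cylinder 49 mm across and 190 mm tall with a small 18 mm wide grey threaded tip on top (212 mm over all), 0.2 to 0.5 kg. Origin: centre of its flat base; z runs up to the tip. Stands upright on the bench. May be absent (None).
- cartridge2: white sealant cartridge, a plain cylinder 49 mm across and 190 mm tall with a small 18 mm wide grey threaded tip on top (212 mm over all), 0.2 to 0.5 kg. Origin: centre of its flat base; z runs up to the tip. Stands upright on the bench. May be absent (None).
- cartridge3: white sealant cartridge, a plain cylinder 49 mm across and 190 mm tall with a small 18 mm wide grey threaded tip on top (212 mm over all), 0.2 to 0.5 kg. Origin: centre of its flat base; z runs up to the tip. Stands upright on the bench. May be absent (None).
- stored0: white sealant cartridge, a plain cylinder 49 mm across and 190 mm tall with a small 18 mm wide grey threaded tip on top (212 mm over all), 0.2 to 0.5 kg. Origin: centre of its flat base; z runs up to the tip. Already stands in cell 0 of the rack, if present (exactly one of stored0, 1, 3 and 4 is present, the others are None).
- stored1: white sealant cartridge, a plain cylinder 49 mm across and 190 mm tall with a small 18 mm wide grey threaded tip on top (212 mm over all), 0.2 to 0.5 kg. Origin: centre of its flat base; z runs up to the tip. Already stands in cell 1 of the rack, if present (exactly one of stored0, 1, 3 and 4 is present, the others are None).
- stored3: white sealant cartridge, a plain cylinder 49 mm across and 190 mm tall with a small 18 mm wide grey threaded tip on top (212 mm over all), 0.2 to 0.5 kg. Origin: centre of its flat base; z runs up to the tip. Already stands in cell 3 of the rack, if present (exactly one of stored0, 1, 3 and 4 is present, the others are None).
- stored4: white sealant cartridge, a plain cylinder 49 mm across and 190 mm tall with a small 18 mm wide grey threaded tip on top (212 mm over all), 0.2 to 0.5 kg. Origin: centre of its flat base; z runs up to the tip. Already stands in cell 4 of the rack, if present (exactly one of stored0, 1, 3 and 4 is present, the others are None).
- pan: bare sheet-steel scrap pan screwed to the bench, 273 mm along its x (x = -110 to +163 mm), 226 mm along its y, open to its -x (the mouth). Flat floor 3 mm above the bench from x = -80 mm to the back wall at x = +160 mm. Side walls, inside at y = +-110 mm from x = -90 mm on, and back wall are 45 mm high. Origin: on the bench, on its centre line; z up.
- pan_mouth (a point): middle of the front edge of the scrap pan's mouth, on the bench (pan x = -110 mm); from here a lip slopes up 3 mm over 30 mm to the pan floor. Its x axis points into the pan.
- block0: a packing block of pale timber, 64 x 38 x 30 mm, about 55 g, lying flat on the bench. Origin: centre of its underside; x along its length. May be absent (None).
- block1: a packing block of pale timber, 60 x 44 x 28 mm, about 55 g, lying flat on the bench. Origin: centre of its underside; x along its length. May be absent (None).
- block2: a packing block of pale timber, 70 x 36 x 32 mm, about 55 g, lying flat on the bench. Origin: centre of its underside; x along its length. May be absent (None).
- block3: a packing block of pale timber, 62 x 40 x 32 mm, about 55 g, lying flat on the bench. Origin: centre of its underside; x along its length. May be absent (None).
- block4: a packing block of pale timber, 60 x 38 x 26 mm, about 55 g, lying flat on the bench. Origin: centre of its underside; x along its length. May be absent (None).
- block5: a packing block of pale timber, 66 x 42 x 30 mm, about 55 g, lying flat on the bench. Origin: centre of its underside; x along its length. May be absent (None).
- block6: a stepped packing block of pale timber, 66 x 40 x 32 mm, about 55 g, lying flat on the bench. Origin: centre of its underside; x along its length. May be absent (None). Only 18 mm thick over the last 30 mm towards +x.
- brush: stiff bench brush, about 0.2 kg, standing on its bristles. Black bristle pad 120 mm along x, 40 along y, 50 deep (does not bend), under a wooden back 120 x 44 mm; a handle 26 wide, 20 thick runs on from the back along -x to x = -168 mm. Origin: at the bristle ends under the middle of the back; z up. Starts in the tray, lengthwise, handle to the tray's -x.
- brush_back (a point): middle of the brush's wooden back, 64 mm above the bristle ends; the back reaches from 50 to 78 mm above them and is gripped across its 44 mm width (y). The handle's centre line is at 65 mm. Its x axis is the brush's.
- tray: shallow grey steel tool tray fixed to the bench, 250 mm along its x, 90 mm along its y, floor 3 mm and rim 12 mm above the bench, rim 3 mm thick. Home of the brush. Origin: centre of the underside, on the bench; z up.
- paint_tin: small paint tin standing on the bench, 76 mm across and 90 mm tall; bystander. Origin: centre of its base.
- tape_roll: roll of brown tape lying flat, 104 mm across and 48 mm high; bystander. Origin: centre of its underside.

How it is judged:
On the way, in this order (a step that is already met when the one before it is completed fails the run):
1. every loose cartridge stands in a cell of the rack (x of cartridge0 in the frame of rack between -0.155 and 0.155 m and y of cartridge0 in the frame of rack between -0.02 and 0.02 m and z of each of cartridge0, cartridge1, cartridge2, cartridge3 in the frame of rack below 0.014 m and angle between each of cartridge0, cartridge1, cartridge2, cartridge3's own z axis and vertical below 0.15 rad and x of cartridge1 in the frame of rack between -0.155 and 0.155 m and y of cartridge1 in the frame of rack between -0.02 and 0.02 m and x of cartridge2 in the frame of rack between -0.155 and 0.155 m and y of cartridge2 in the frame of rack between -0.02 and 0.02 m and x of cartridge3 in the frame of rack between -0.155 and 0.155 m and y of cartridge3 in the frame of rack between -0.02 and 0.02 m), for 0.2 s.
2. all packing blocks have been swept into the scrap pan (x of block0 in the frame of pan between -0.075 and 0.16 m and y of block0 in the frame of pan between -0.11 and 0.11 m and z of each of block0, block1, block2, block3, block4, block5, block6 in the frame of pan below 0.09 m and x of block1 in the frame of pan between -0.075 and 0.16 m and y of block1 in the frame of pan between -0.11 and 0.11 m and x of block2 in the frame of pan between -0.075 and 0.16 m and y of block2 in the frame of pan between -0.11 and 0.11 m and x of block3 in the frame of pan between -0.075 and 0.16 m and y of block3 in the frame of pan between -0.11 and 0.11 m and x of block4 in the frame of pan between -0.075 and 0.16 m and y of block4 in the frame of pan between -0.11 and 0.11 m and x of block5 in the frame of pan between -0.075 and 0.16 m and y of block5 in the frame of pan between -0.11 and 0.11 m and x of block6 in the frame of pan between -0.075 and 0.16 m and y of block6 in the frame of pan between -0.11 and 0.11 m), for 0.2 s.
At the end, for the whole second after the job is handed in: Every cartridge stands in a cell (the stored one in its own), base within 8 mm of its floor, tilt under 0.15 rad; every block's origin is in the pan, 5 mm past the top of the lip; the brush stands in the tray, lengthwise within 0.3 rad, origin within 65 mm along, 30 mm across of centre; all at rest (all of step 1 and all of step 2 and x of stored0 in the frame of rack between -0.155 and 0.155 m and y of stored0 in the frame of rack between -0.02 and 0.02 m and z of each of stored0, stored1, stored3, stored4 in the frame of rack below 0.014 m and angle between each of stored0, stored1, stored3, stored4's own z axis and vertical below 0.15 rad and x of stored0 in the frame of rack between -0.154 and -0.094 m and x of stored1 in the frame of rack between -0.155 and 0.155 m and y of stored1 in the frame of rack between -0.02 and 0.02 m and x of stored1 in the frame of rack between -0.092 and -0.032 m and x of stored3 in the frame of rack between -0.155 and 0.155 m and y of stored3 in the frame of rack between -0.02 and 0.02 m and x of stored3 in the frame of rack between 0.032 and 0.092 m and x of stored4 in the frame of rack between -0.155 and 0.155 m and y of stored4 in the frame of rack between -0.02 and 0.02 m and x of stored4 in the frame of rack between 0.094 and 0.154 m and x of brush in the frame of tray between -0.065 and 0.065 m and y of brush in the frame of tray between -0.03 and 0.03 m and z of brush in the frame of tray below 0.012 m and angle between brush's own z axis and vertical below 0.12 rad and angle between the x axis of brush and the x axis of tray, either way round below 0.3 rad and linear speed of each of cartridge0, cartridge1, cartridge2, cartridge3, block0, block1, block2, block3, block4, block5, block6, brush below 0.02 m/s); the robot touches nothing.
It fails at once if the gripper's fingers touch a packing block (more than 1 N) (contact force between the fingers and block0 above 1 N or contact force between the fingers and block1 above 1 N or contact force between the fingers and block2 above 1 N or contact force between the fingers and block3 above 1 N or contact force between the fingers and block4 above 1 N or contact force between the fingers and block5 above 1 N or contact force between the fingers and block6 above 1 N).
It fails at once if a bystander (paint tin, tape roll) is moved more than 30 mm (distance of any of paint_tin, tape_roll from where it was at the start of the episode above 0.03 m).
Of stored0, stored1, stored3, stored4 only 1 to 1 are there at a start; the rules pass over those that are not, and their reading is None.
Of cartridge0, cartridge1, cartridge2, cartridge3 only 3 to 4 are there at a start; the rules pass over those that are not, and their reading is None.
Of block0, block1, block2, block3, block4, block5, block6 only 5 to 7 are there at a start; the rules pass over those that are not, and their reading is None.
At some moment in a run one of block0, block1, block2, block3, block4, block5, block6 may be knocked a few centimetres aside while the robot is not near it.
It also fails if it takes over 210 s, if anything falls off the work surface, if the arm or the gripper's body presses on something with over 40 N, if the wrist force passes 120 N, or if a joint passes its speed limit or range.

ROBOT

A 6-joint arm with a two-finger parallel gripper is mounted at the origin on the work surface. World frame = base frame: x ahead of the robot, y to its left, z up, the work surface at z = 0. Lengths are in m, angles in rad, forces in N, time in s.
With the tool pointing down it reaches from about 0.35 to 0.975 m from the base axis. Payload 4.9 kg.
Tool frame: the origin (TCP) lies at the very end of the fingers, on their centre line; the grasp point (between the pads) lies 19 mm behind it; z points along the fingers, y is the line along which they close (so a half turn about z gives the same grasp; the last joint's range is limited). The gripper opens to 85 mm and grips with 20 to 120 N. Pads are 22 mm wide; open, the fingers measure 114 mm over their backs; the gripper's body (76 mm by 85 mm) begins 54 mm behind the grasp point. The pads swing forward as they close: fully open they stand 13 mm farther back than shut.
Start: joints at [1.026, 0.053, 1.613, -0, 1.476, -0.119], TCP at [0.258, 0.569, 0.231] pointing down, gripper open.
Joint ranges: [-3.01, 3.01], [-1.01, 2.22], [0.06, 2.58], [-1.02, 4.17], [0.09, 2.62], [-3.14, 3.14]. Speed limits (rad/s): [2.57, 2.57, 3.14, 3.14, 3.14, 3.14].

INTERFACE

Orientations are given as a unit quaternion [w, x, y, z].
In Python, from plant import manip gives the robot as it stands.
- The arm moves only by the tool send_rows, never from a script. Its argument "increments" is a list of rows, each an object of numbers: "claw": the closure, from -1 (fully open) to 1 (shut); "dx", "dy", "dz": the shift along the tool's x, y, z in units of 0.5 m (1.0 is 0.5 m); "yaw": the turn about the tool's z in units of 1.5 rad (1.0 is 1.5 rad). A call has 1 to 20 rows; each row is the pose to reach, as a shift and turn from the pose commanded when the call began, along the tool's axes at that moment; what a row does not reach only later rows make up. A row lasts 1/8 s, in which the tool goes at most 62.5 mm and 10.7 degrees, less where a joint would pass 70% of its speed; a pose out of reach is approached as far as the arm can. A call with a number of a shift or a turn outside -1 to 1 is refused whole. A call with a gripper value outside its range is refused whole. The fingers move at their own pace and stop on an object; the grip force is fixed at half the most. Time passes only in rows, so rows that repeat a pose let the fingers close. It gives the time, the measured TCP pose, the force, the opening and the grip force at its end, in the units of the state.
- manip.state(): the state, without advancing time (a new reading comes with each control period).
- manip.grab_frame(name): name is "scene" or "top" or "wrist"; returns the picture (420x560x3 uint8, red, green, blue); there is no depth.
- manip.camera_params(name): a dict with "camera_matrix" (3x3 intrinsics, pixels), "extrinsics" (4x4, takes a point from world to camera coordinates); the wrist camera has in their place "tool_from_camera" (4x4, takes a point from camera to tool coordinates, whose origin is the TCP and whose axes are the flange's). Camera axes: x right, y down, z forward; pixel columns grow to the right and rows downward; lengths in m; the calibration is good to about 2 mm. A picture is of the moment at which its call begins: read the wrist's pose just before it. camera_params takes no time and is no camera call.
- manip.job_done(): hands the job in; it is judged then, once.
The state is a dict: "time": time; "joint_pos": joint angles; "joint_vel": joint speeds; "joint_efforts": joint torques, N m; "tool_pos": TCP position; "tool_rot": TCP orientation; "contact_force": force on the tool from outside, world axes, zero at the start; "ft_torque": the same for the moment, N m; "gripper_width": opening from 0.0 (shut) to 1.0 (fully open); "grasp_force": force on a finger pad.
Only numpy, scipy, OpenCV 4.12 (cv2) and the standard library are available. Lean on these libraries where they do the work, as an engineer would, in place of code of your own. Each camera call takes 0.05 s, during which the arm holds its last target. There are 200 camera calls.

## Working session

There is one attempt and no reset: what is moved stays moved. The work goes in short steps, Python scripts to look and compute and a tool call to move; the robot and the scene stay as the last step left them, time stands still between calls to the robot, and variables do not carry over. Pictures are saved under pics/ and viewed, at most 14 in all, crops included, and the job is handed in when it is done.

Besides the shell and the picture viewer there is one more tool, called after "Call:" by a JSON object that holds its "method" and its "body", one argument or row to a line. send_rows: Moves the arm, as the interface text tells. Shifts and turns lie within -1 to 1; 1 stands for 0.5 m of shift or 1.5 rad of turn. Its arguments: {"type":"object","properties":{"increments":{"type":"array","items":{"type":"object","properties":{"claw":{"type":"number"},"dx":{"type":"number"},"dy":{"type":"number"},"dz":{"type":"number"},"yaw":{"type":"number"}}}}},"required":["increments"]}

```bash
mkdir -p pics; ls; cat > h.py <<'E'
import numpy as np, cv2
from plant import manip
def save(n,f):
    im=manip.grab_frame(n); cv2.imwrite('pics/'+f,im[:,:,::-1]); return im
def cam(n):
    p=manip.camera_params(n); return np.array(p['camera_matrix']),np.array(p['extrinsics'])
def ray(n,u,v):
    K,E=cam(n); R=E[:3,:3];t=E[:3,3]
    d=R.T@np.linalg.solve(K,[u,v,1.]); return -R.T@t,d
def onplane(n,u,v,z):
    c,d=ray(n,u,v); return c+d*(z-c[2])/d[2]
def proj(n,P):
    K,E=cam(n); q=K@(E[:3,:3]@np.array(P,float)+E[:3,3]); return q[:2]/q[2]
def two(n1,p1,n2,p2):
    c1,d1=ray(n1,*p1);c2,d2=ray(n2,*p2)
    s=np.linalg.lstsq(np.c_[d1,-d2],c2-c1,rcond=None)[0]
    a=c1+d1*s[0];b=c2+d2*s[1]; return (a+b)/2,np.linalg.norm(a-b)
E
python3 - <<'E'
from h import *
print(manip.state())
for n in('scene','top'):
    save(n,n+'0.png'); K,E=cam(n); print(n,K,E,-E[:3,:3].T@E[:3,3])
print(manip.camera_params('wrist'))
E
```

```text
pics
{'time': 0.0, 'joint_pos': array([ 1.02601709e+00,  5.33743341e-02,  1.61431242e+00, -2.93613505e-06,
        1.47600884e+00, -1.19000559e-01]), 'joint_vel': array([ 0.00042958,  0.0008017 ,  0.00201327, -0.00143766,  0.00034387,
       -0.00194703]), 'joint_efforts': array([ 1.23117476e-03, -3.93671143e+01, -3.70178354e+01, -6.48809373e-05,
        6.86677377e-03, -3.58735360e-05]), 'tool_pos': array([0.25781375, 0.56865226, 0.23004119]), 'tool_rot': array([-3.41218429e-04,  2.11284634e-01,  9.77424011e-01, -9.94563122e-04]), 'contact_force': array([-0.42351778,  0.90233856, -0.42384655]), 'ft_torque': array([ 0.00616512, -0.0118686 ,  0.01041447]), 'grasp_force': 0.0, 'gripper_width': 0.9982353748558028}
scene [[464.86997615   0.         281.03856928]
 [  0.         464.86997615 198.13524776]
 [  0.           0.           1.        ]] [[ 0.86519073  0.50136433  0.00887799 -0.51073561]
 [ 0.41832935 -0.71191105 -0.56407731 -0.20360247]
 [-0.2764879   0.49174838 -0.82567425  1.44411771]
 [ 0.          0.          0.          1.        ]] [ 0.92633768 -0.59902478  1.08205758]
top
[... 205 characters left out ...]
-0.06789536  0.59686054]
 [ 0.06782536  0.00341895 -0.99769135  1.19627801]
 [ 0.          0.          0.          1.        ]] [ 0.51504332 -0.01993489  1.2339917 ]
{'camera_matrix': array([[371.93193111,   0.        , 277.07295338],
       [  0.        , 371.93193111, 205.80266121],
       [  0.        ,   0.        ,   1.        ]]), 'tool_from_camera': array([[-1.78952653e-04, -9.57577092e-01, -2.88177168e-01,
         7.27194441e-02],
       [ 9.99999737e-01, -3.73836163e-04,  6.21230135e-04,
        -2.45966429e-04],
       [-7.02606793e-04, -2.88176981e-01,  9.57576908e-01,
        -1.42913999e-01],
       [ 0.00000000e+00,  0.00000000e+00,  0.00000000e+00,
         1.00000000e+00]])}
```

View pics/top0.png

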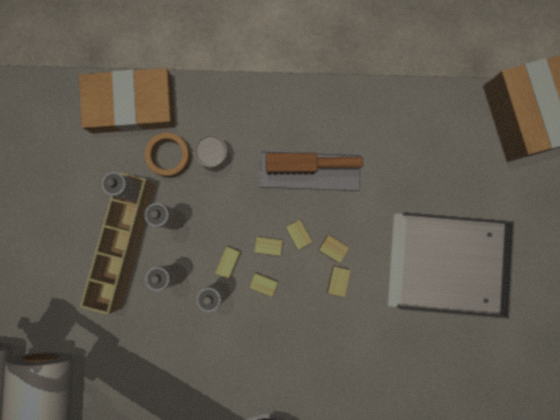

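View pics/scene0.png

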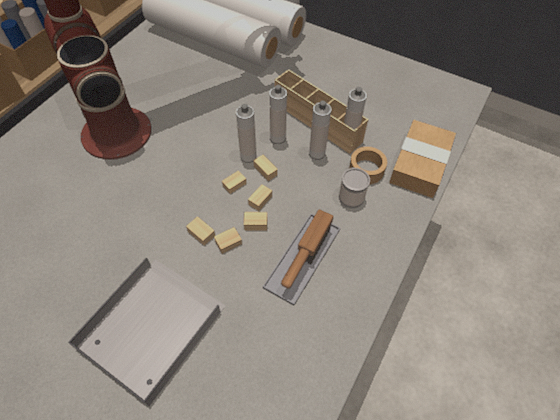

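The top view shows three loose cartridges, with tips near (157,215), (157,279) and (209,299). The rack runs from (130,180) to (98,310), with the stored cartridge at (115,183) in its far end. There are six yellow blocks around x 228–340, y 235–285. The brush is in its tray at (310,165), handle to the right, and the pan is at (450,263) with its mouth to the left at x≈395. The tin is at (211,152) and the tape at (167,155).

```bash
python3 - <<'E'
from h import *
t=cv2.imread('pics/top0.png'); s=cv2.imread('pics/scene0.png')
def circ(im,u,v,r0,r1,w=20):
    g=cv2.resize(cv2.cvtColor(im,6)[v-w:v+w,u-w:u+w],None,fx=4,fy=4,interpolation=2)
    c=cv2.HoughCircles(g,cv2.HOUGH_GRADIENT_ALT if 0 else cv2.HOUGH_GRADIENT,1,200,param1=80,param2=8,minRadius=r0*4,maxRadius=r1*4)
    c=c[0,0]/4; return c[0]+u-w,c[1]+v-w,c[2]
for a,b in(((157,215),(321,104)),((157,279),(277,90)),((209,299),(245,109)),((115,183),(358,92))):
    P,e=two('top',a,'scene',b); c=circ(t,*a,9,15)
    print('cart tip',P.round(4),round(e,4),'disc',np.round(c,1),onplane('top',c[0],c[1],.19).round(4))
def mask(im,lo,hi): return cv2.morphologyEx(cv2.inRange(cv2.cvtColor(im,cv2.COLOR_BGR2HSV),lo,hi),cv2.MORPH_OPEN,np.ones((2,2)))
for nm,u,v in(('blk',268,247),('tin',211,152),('tape',167,155),('rackw',120,240),('brush',290,162),('tray',300,183),('pan',450,260),('bench',200,350)):
    print(nm,cv2.cvtColor(t,cv2.COLOR_BGR2HSV)[v,u])
m=mask(t,(20,70,60),(40,255,255))
for c in cv2.findContours(m,0,2)[0]:
    if cv2.contourArea(c)<40: continue
    r=cv2.minAreaRect(c); b=cv2.boxPoints(r)
    z=.03 if r[0][0]>180 else .1
    W=np.array([onplane('top',*q,z)[:2] for q in b]); C=onplane('top',*r[0],z)
    print('yel',np.round(r[0],1),np.round(r[1],1),C.round(3),'corners',W.round(3).tolist())
m=mask(t,(0,100,30),(15,255,255)); 
for c in cv2.findContours(m,0,2)[0]:
    if cv2.contourArea(c)<200: continue
    r=cv2.minAreaRect(c);print('red',np.round(r[0],1),np.round(r[1],1),[onplane('top',*q,.07)[:2].round(3).tolist() for q in cv2.boxPoints(r)])
T=np.hstack([cv2.resize(t[110:320,75:215],(400,600),interpolation=2),cv2.resize(t[120:320,250:390],(400,600)[::1],interpolation=2)])
cv2.imwrite('pics/z1.png',T)
E
```

```text
Traceback (most recent call last):
TypeError: 'NoneType' object is not subscriptable
```

```bash
cat > m.py <<'E'
from h import *
t=cv2.imread('pics/top0.png'); s=cv2.imread('pics/scene0.png')
def circ(im,u,v,r0,r1,w=20):
    g=cv2.resize(cv2.cvtColor(im,6)[v-w:v+w,u-w:u+w],None,fx=4,fy=4,interpolation=2)
    g=cv2.normalize(g,None,0,255,32)
    c=cv2.HoughCircles(g,cv2.HOUGH_GRADIENT,1,200,param1=40,param2=4,minRadius=r0*4,maxRadius=r1*4)
    if c is None: return u,v,0
    c=c[0,0]/4; return c[0]+u-w,c[1]+v-w,c[2]
for a,b in(((157,215),(321,104)),((157,279),(277,90)),((209,299),(245,109)),((115,183),(358,92))):
    P,e=two('top',a,'scene',b); c=circ(t,*a,10,15)
    print('cart tip',P.round(4),round(e,4),'disc',np.round(c,1),onplane('top',c[0],c[1],.19).round(4))
def mask(im,lo,hi): return cv2.morphologyEx(cv2.inRange(cv2.cvtColor(im,cv2.COLOR_BGR2HSV),lo,hi),cv2.MORPH_OPEN,np.ones((2,2)))
for nm,u,v in(('blk',268,247),('tin',211,152),('tape',167,155),('rackw',127,180),('brush',290,162),('tray',300,183),('pan',450,260),('bench',200,350)):
    print(nm,cv2.cvtColor(t,cv2.COLOR_BGR2HSV)[v,u])
m=mask(t,(20,70,60),(40,255,255))
for c in cv2.findContours(m,0,2)[0]:
    if cv2.contourArea(c)<40: continue
    r=cv2.minAreaRect(c); b=cv2.boxPoints(r)
    z=.03 if r[0][0]>180 else .1
    W=np.array([onplane('top',*q,z)[:2] for q in b]); C=onplane('top',*r[0],z)
    print('yel',np.round(r[0],1),np.round(r[1],1),C.round(3),'corners',W.round(3).tolist())
m=mask(t,(0,100,30),(15,255,255)); 
for c in cv2.findContours(m,0,2)[0]:
    if cv2.contourArea(c)<200: continue
    r=cv2.minAreaRect(c);print('red',np.round(r[0],1),np.round(r[1],1),[onplane('top',*q,.07)[:2].round(3).tolist() for q in cv2.boxPoints(r)])
T=np.hstack([cv2.resize(t[110:320,75:215],(400,600),interpolation=2),cv2.resize(t[120:320,250:390],(400,571),interpolation=2)[:600].copy() if 0 else cv2.resize(t[110:320,250:390],(400,600),interpolation=2)])
cv2.imwrite('pics/z1.png',cv2.convertScaleAbs(T,alpha=1.6))
E
python3 m.py
```

```text
cart tip [0.5735 0.2329 0.2103] 0.0028 disc [158.4 212.6  14.8] [0.5785 0.2345 0.19  ]
cart tip [0.4425 0.2287 0.2014] 0.0009 disc [159.1 280.1  14.6] [0.4391 0.2266 0.19  ]
cart tip [0.4062 0.1215 0.2029] 0.0033 disc [205.9 303.9  14.8] [0.3934 0.1284 0.19  ]
cart tip [0.6377 0.3226 0.2108] 0.0054 disc [110.9 182.1  14.6] [0.6395 0.3366 0.19  ]
blk [ 29  89 135]
tin [ 16  34 126]
tape [28 35 95]
rackw [12 22 57]
brush [ 12 130 102]
tray [ 15  15 105]
pan [ 19  23 121]
bench [21 33 99]
yel [264.2 285.5] [25.3 16.7] [0.422 0.014 0.03 ] corners [[0.414, 0.049], [0.451, 0.036], [0.43, -0.021], [0.393, -0.007]]
yel [339.7 282.2] [18.4 28.6] [ 0.435 -0.165  0.03 ] corners [[0.407, -0.136], [0.473, -0.151], [0.463, -0.194], [0.397, -0.179]]
yel [228.3 263. ] [16.  30.6] [0.473 0.101 0.03 ] corners [[0.446, 0.132], [0.513, 0.106], [0.499, 0.07], [0.432, 0.097]]
yel [269.1 246.8] [27.2 16.1] [0.514 0.005 0.03 ] corners [[0.498, 0.039], [0.536, 0.036], [0.53, -0.029], [0.492, -0.025]]
yel [334.6 249.4] [25.7 18.9] [ 0.512 -0.151  0.03 ] corners [[0.508, -0.113], [0.547, -0.136], [0.516, -0.189], [0.478, -0.166]]
yel [299.5 235.1] [26.3 17.2] [ 0.544 -0.067  0.03 ] corners [[0.56, -0.033], [0.582, -0.068], [0.528, -0.1], [0.506, -0.065]]
yel [110.9 256. ] [ 30.3 115.1] [0.483 0.359 0.1  ] corners [[0.366, 0.419], [0.617, 0.365], [0.601, 0.298], [0.351, 0.353]]
yel [142.6 190.2] [ 4.6 22.5] [0.634 0.295 0.1  ] corners [[0.609, 0.303], [0.66, 0.297], [0.659, 0.287], [0.608, 0.292]]
red [315.  163.5] [19. 96.] [[0.73, 0.016], [0.737, -0.208], [0.692, -0.209], [0.686, 0.015]]
```

View pics/z1.png

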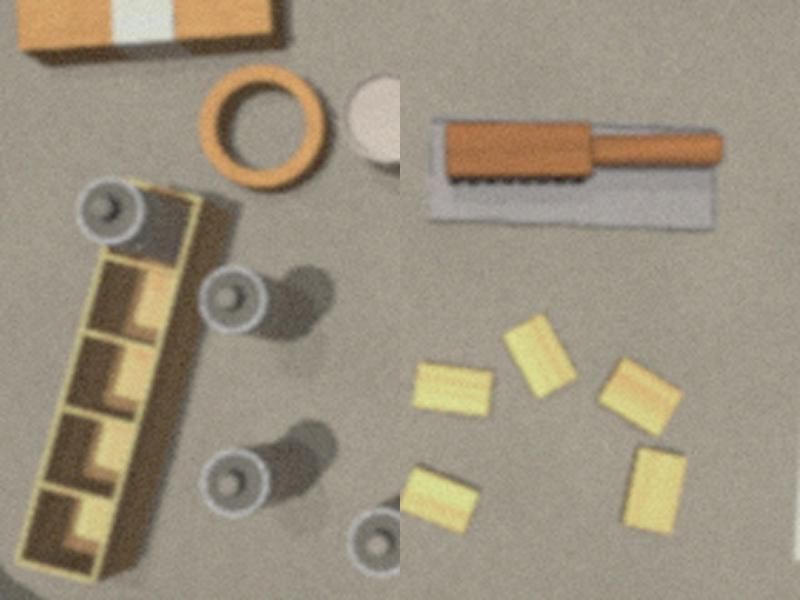

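The zoom shows the cartridge discs at full-image pixels (156.9,214.7), (157.3,278.7), (207.3,299.7), with the stored one at (113.5,183.9). The rack's top corners are (81,307), (109,313), (145.4,179.3) and (120.5,173). Next I zoom the scene view for heights.

```bash
python3 - <<'E'
from h import *
s=cv2.imread('pics/scene0.png')
a=cv2.resize(s[65:215,225:375],(600,600),interpolation=2)
b=cv2.resize(s[200:400,65:340][:, :],(200*0+412,300),interpolation=2)
cv2.imwrite('pics/z2.png',cv2.convertScaleAbs(a,alpha=1.5))
for nm,p,z in(('A',(156.9,214.7),.19),('B',(157.3,278.7),.19),('C',(207.3,299.7),.19),('st',(113.5,183.9),.19),('r1',(81,307),.1),('r2',(109,313),.1),('r3',(145.4,179.3),.1),('r4',(120.5,173),.1),('tin',(211,152),.09),('tape',(167,154),.048)):
    P=onplane('top',*p,z); print(nm,P.round(4),proj('scene',P).round(1),'zoom',((proj('scene',P)-[225,65])*4).round(0))
E
```

```text
A [0.574  0.2373 0.19  ] [320.8 108.7] zoom [383. 175.]
B [0.4419 0.2305 0.19  ] [277.   92.7] zoom [208. 111.]
C [0.402  0.1258 0.19  ] [244.2 111. ] zoom [ 77. 184.]
st [0.6359 0.3309 0.19  ] [356.6  95.8] zoom [526. 123.]
r1 [0.368  0.4197 0.1   ] [287.   69.8] zoom [248.  19.]
r2 [0.3566 0.3564 0.1   ] [273.7  80.3] zoom [195.  61.]
r3 [0.6589 0.2893 0.1   ] [353.2 131.2] zoom [513. 265.]
r4 [0.6717 0.3465 0.1   ] [365.6 120.2] zoom [563. 221.]
tin [0.7276 0.1441 0.09  ] [353.  178.4] zoom [512. 454.]
tape [0.7276 0.2548 0.048 ] [367.4 160.5] zoom [570. 382.]
```

View pics/z2.png

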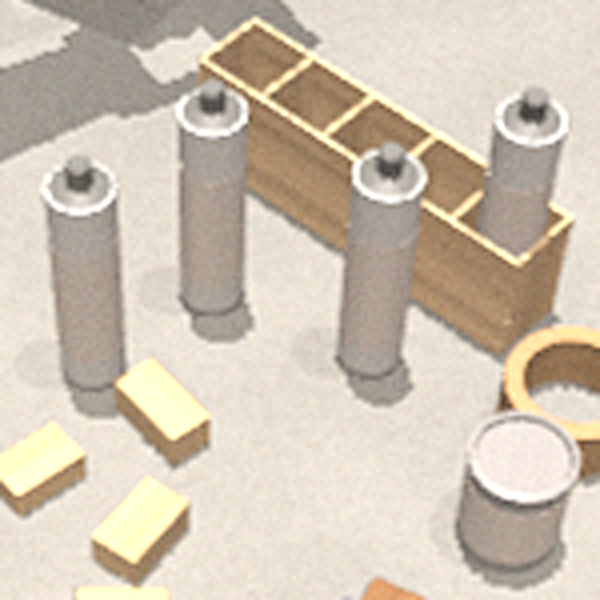

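The scene zoom matches the top-view predictions to about 1.5 px (A disc (388,177), B (212,114), C (79,189), rack corners (203,61), (255,19), (520,263), (574,215)). I'll triangulate both views.

```bash
cat >> h.py <<'E'
def wrap(a): return (a+np.pi)%(2*np.pi)-np.pi
def pose():
    s=manip.state(); w,x,y,z=s['tool_rot']
    from scipy.spatial.transform import Rotation as Q
    return np.array(s['tool_pos']),Q.from_quat([x,y,z,w]).as_matrix(),s
def go(*wps):
    """wps (x,y,z,angle of tool y in world); prints row units"""
    p,R,s=pose(); a0=np.arctan2(R[1,1],R[0,1]); last=np.r_[p,a0]
    print('t',round(s['time'],2),'p',p.round(4),'ay',round(a0,3),'F',s['contact_force'].round(1),'w',round(s['gripper_width'],3),'q6',s['joint_pos'][5].round(2))
    for w in wps:
        w=np.array(w,float); w[3]=a0+wrap(w[3]-a0)
        d=R.T@(w[:3]-p)/.5; n=max(np.linalg.norm(w[:3]-last[:3])/.0625,abs(w[3]-last[3])/.187)
        print('dx %.3f dy %.3f dz %.3f yaw %.3f  rows %.1f'%(*d,-(w[3]-a0)/1.5,n)); last=w
E
python3 - <<'E'
from h import *
D=dict(A=((156.9,214.7),(322,109.25)),B=((157.3,278.7),(278,93.5)),C=((207.3,299.7),(244.75,112.25)),st=((113.5,183.9),(357.75,95.25)),r1=((81,307),(288.75,69.75)),r2=((109,313),(275.75,80.25)),r3=((145.4,179.3),(355,130.75)),r4=((120.5,173),(368.5,118.75)))
X={k:two('top',a,'scene',b) for k,(a,b) in D.items()}
for k,v in X.items(): print(k,v[0].round(4),round(v[1],4))
r=[X['r%d'%i][0] for i in(1,2,3,4)]; print('rack',np.mean(r,0),np.linalg.norm(r[1]-r[2]),np.linalg.norm(r[0]-r[3]),np.arctan2(*(r[2]-r[1])[[1,0]]),np.arctan2(*(r[3]-r[0])[[1,0]]))
go((.575,.236,.30,1.351))
E
```

```text
A [0.5754 0.2389 0.1869] 0.0029
B [0.4426 0.2323 0.1857] 0.0025
C [0.4019 0.127  0.184 ] 0.0013
st [0.6371 0.3313 0.192 ] 0.0034
r1 [0.3701 0.4215 0.0993] 0.0054
r2 [0.359  0.3585 0.0993] 0.0063
r3 [0.6609 0.2904 0.1012] 0.0051
r4 [0.6746 0.3473 0.1056] 0.0087
rack [0.51615536 0.35442619 0.1013389 ] 0.30946082079940807 0.31353337723750363 -0.22183686948761505 -0.23915381749282572
t 0.1 p [0.2579 0.5687 0.2302] ay 1.145 F [0.  0.1 0.1] w 0.998 q6 -0.12
dx -0.852 dy -0.344 dz -0.139 yaw -0.137  rows 7.4
```

Call:
{"method": "send_rows", "body": {
  "increments": [
    {"dz":-0.2,"claw":-1},
    {"dz":-0.2,"claw":-1},
    {"dx":-0.73,"dy":-0.3,"dz":-0.2,"yaw":-0.137,"claw":-1},
    {"dx":-0.73,"dy":-0.3,"dz":-0.2,"yaw":-0.137,"claw":-1},
    {"dx":-0.73,"dy":-0.3,"dz":-0.2,"yaw":-0.137,"claw":-1},
    {"dx":-0.73,"dy":-0.3,"dz":-0.2,"yaw":-0.137,"claw":-1},
    {"dx":-0.73,"dy":-0.3,"dz":-0.2,"yaw":-0.137,"claw":-1},
    {"dx":-0.73,"dy":-0.3,"dz":-0.2,"yaw":-0.137,"claw":-1},
    {"dx":-0.73,"dy":-0.3,"dz":-0.2,"yaw":-0.137,"claw":-1},
    {"dx":-0.73,"dy":-0.3,"dz":-0.2,"yaw":-0.137,"claw":-1},
    {"dx":-0.73,"dy":-0.3,"dz":-0.2,"yaw":-0.137,"claw":-1}
  ]
}}

```text
invalid input
```

```bash
cat >> h.py <<'E'
def wcam(P=None):
    p,R,_=pose(); T=np.eye(4);T[:3,:3]=R;T[:3,3]=p
    c=manip.camera_params('wrist'); return np.array(c['camera_matrix']),np.linalg.inv(T@np.array(c['tool_from_camera']))
_old=cam
def cam(n,fix={}): 
    return (fix[n] if n in fix else wcam()) if n.startswith('wrist') else _old(n)
E
python3 - <<'E'
from h import *
go(); np.savez('w1.npz',*wcam()); save('wrist','w1.png')
for P in((.5754,.238,.19),(.5754,.238,.212),(.5162,.3544,.1),(.6609,.2904,.1),(.6371,.3313,.19)): print(P,proj('wrist',P).round(1))
E
```

```text
t 0.1 p [0.2579 0.5687 0.2302] ay 1.145 F [0.  0.1 0.1] w 0.998 q6 -0.12
(0.5754, 0.238, 0.19) [ 79.2 700.5]
(0.5754, 0.238, 0.212) [ 65.2 743.3]
(0.5162, 0.3544, 0.1) [189.8 503.6]
(0.6609, 0.2904, 0.1) [200.6 605.1]
(0.6371, 0.3313, 0.19) [209.  712.3]
```

View pics/w1.png

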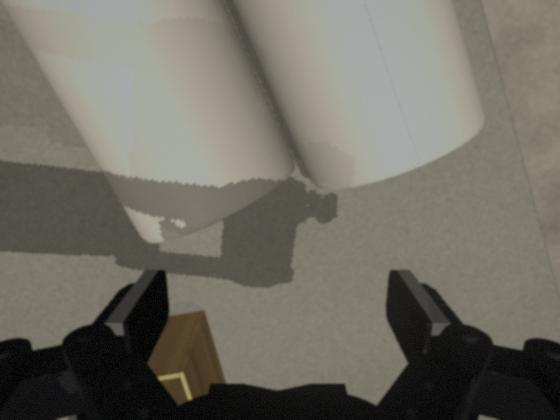

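The move was refused, so every row probably needs all its fields. The wrist view shows only the fingers (tips at (150,275) and (400,275)) and two rolls beyond.

Call:
{"method": "send_rows", "body": {
  "increments": [
    {"dx":0,"dy":0,"dz":-0.2,"yaw":0,"claw":-1},
    {"dx":0,"dy":0,"dz":-0.2,"yaw":0,"claw":-1},
    {"dx":-0.73,"dy":-0.3,"dz":-0.2,"yaw":-0.137,"claw":-1},
    {"dx":-0.73,"dy":-0.3,"dz":-0.2,"yaw":-0.137,"claw":-1},
    {"dx":-0.73,"dy":-0.3,"dz":-0.2,"yaw":-0.137,"claw":-1},
    {"dx":-0.73,"dy":-0.3,"dz":-0.2,"yaw":-0.137,"claw":-1},
    {"dx":-0.73,"dy":-0.3,"dz":-0.2,"yaw":-0.137,"claw":-1},
    {"dx":-0.73,"dy":-0.3,"dz":-0.2,"yaw":-0.137,"claw":-1},
    {"dx":-0.73,"dy":-0.3,"dz":-0.2,"yaw":-0.137,"claw":-1},
    {"dx":-0.73,"dy":-0.3,"dz":-0.2,"yaw":-0.137,"claw":-1},
    {"dx":-0.73,"dy":-0.3,"dz":-0.2,"yaw":-0.137,"claw":-1}
  ]
}}

```text
time: 1.52
tool_pos: [0.5278, 0.2829, 0.3312]
tool_rot: [-0.0, 0.109, 0.994, 0.0]
contact_force: [-0.5, -0.0, -0.1]
gripper_width: 1.001
grasp_force: 0.0
```

```bash
python3 - <<'E'
from h import *
go(); np.savez('w1.npz',*wcam()); save('wrist','w1.png')
for P in((.5754,.238,.19),(.5754,.238,.212),(.5162,.3544,.1),(.6609,.2904,.1),(.6371,.3313,.19)): print(P,proj('wrist',P).round(1))
E
```

```text
t 1.52 p [0.5278 0.2829 0.3312] ay 1.352 F [-0.5 -0.  -0.1] w 1.001 q6 -0.98
(0.5754, 0.238, 0.19) [236.8 256.1]
(0.5754, 0.238, 0.212) [233.9 267.9]
(0.5162, 0.3544, 0.1) [344.3 142.1]
(0.6609, 0.2904, 0.1) [309.3 281.7]
(0.6371, 0.3313, 0.19) [359.3 298.6]
```

View pics/w1.png

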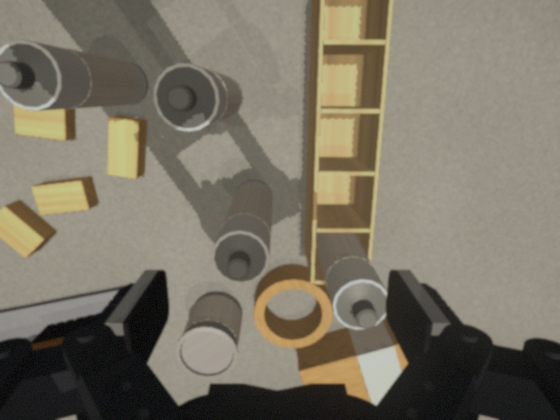

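The wrist view shows A's disc at (243,256), expected (237,256), and rack cell 0 centred at (349,141), expected (344,142). Both are off by about 5 px in tool y, so I'll look from directly above the rack to settle that.

```bash
python3 - <<'E'
from h import *
go((.516,.357,.33,1.351))
E
```

```text
t 1.57 p [0.5277 0.2831 0.3313] ay 1.352 F [-0.3 -0.4  0. ] w 1.002 q6 -0.98
dx 0.055 dy 0.139 dz 0.003 yaw 0.001  rows 1.2
```

Call:
{"method": "send_rows", "body": {
  "increments": [
    {"dx":0.055,"dy":0.14,"dz":0,"yaw":0,"claw":-1},
    {"dx":0.055,"dy":0.14,"dz":0,"yaw":0,"claw":-1},
    {"dx":0.055,"dy":0.14,"dz":0,"yaw":0,"claw":-1}
  ]
}}

```text
time: 1.95
tool_pos: [0.516, 0.3575, 0.3312]
tool_rot: [-0.0, 0.108, 0.994, -0.0]
contact_force: [-0.5, -0.5, 0.8]
gripper_width: 0.999
grasp_force: 0.0
```

```bash
python3 - <<'E'
from h import *
go(); im=save('wrist','w2.png')
m=cv2.inRange(cv2.cvtColor(im,cv2.COLOR_RGB2HSV),(15,70,110),(40,255,255))
cv2.imwrite('pics/w2m.png',np.hstack([im[:,150:550,::-1],cv2.cvtColor(m,8)[:,150:550]]))
for off in(-.062,0,.062):
    P=np.array([.5162,.3544,.1])+off*np.array([.976,-.218,0]); print(P,proj('wrist',P).round(1))
E
```

```text
t 1.95 p [0.516  0.3575 0.3312] ay 1.354 F [-0.5 -0.5  0.8] w 0.999 q6 -0.87
[0.455688 0.367916 0.1     ] [275.2 105.6]
[0.5162 0.3544 0.1   ] [275.2 168.6]
[0.576712 0.340884 0.1     ] [275.2 225.8]
```

View pics/w2m.png

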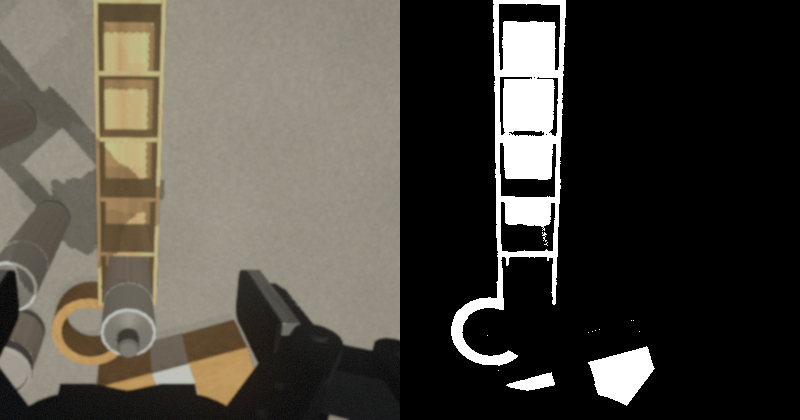

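The rack axis sits at u≈279 and v≈169, so cell 0 is near (0.516, 0.358) and the tool is aligned with the rack. Now I pick A.

```bash
python3 - <<'E'
from h import *
go((.5745,.2415,.33,1.353),(.5745,.2415,.15,1.353))
E
```

```text
t 2.0 p [0.5164 0.3566 0.3313] ay 1.352 F [-0.1 -0.3  0.3] w 1.001 q6 -0.87
dx -0.163 dy -0.199 dz 0.003 yaw -0.000  rows 2.1
dx -0.163 dy -0.199 dz 0.363 yaw -0.000  rows 2.9
```

Call:
{"method": "send_rows", "body": {
  "increments": [
    {"dx":-0.163,"dy":-0.2,"dz":0,"yaw":0,"claw":-1},
    {"dx":-0.163,"dy":-0.2,"dz":0,"yaw":0,"claw":-1},
    {"dx":-0.163,"dy":-0.2,"dz":0,"yaw":0,"claw":-1},
    {"dx":-0.163,"dy":-0.2,"dz":0,"yaw":0,"claw":-1},
    {"dx":-0.163,"dy":-0.2,"dz":0.1,"yaw":0,"claw":-1},
    {"dx":-0.163,"dy":-0.2,"dz":0.2,"yaw":0,"claw":-1},
    {"dx":-0.163,"dy":-0.2,"dz":0.3,"yaw":0,"claw":-1},
    {"dx":-0.163,"dy":-0.2,"dz":0.362,"yaw":0,"claw":-1},
    {"dx":-0.163,"dy":-0.2,"dz":0.362,"yaw":0,"claw":-1},
    {"dx":-0.163,"dy":-0.2,"dz":0.362,"yaw":0,"claw":-0.2},
    {"dx":-0.163,"dy":-0.2,"dz":0.362,"yaw":0,"claw":0.0},
    {"dx":-0.163,"dy":-0.2,"dz":0.362,"yaw":0,"claw":1},
    {"dx":-0.163,"dy":-0.2,"dz":0.362,"yaw":0,"claw":1},
    {"dx":-0.163,"dy":-0.2,"dz":0.362,"yaw":0,"claw":1},
    {"dx":-0.163,"dy":-0.2,"dz":0.362,"yaw":0,"claw":1}
  ]
}}

```text
time: 3.88
tool_pos: [0.5765, 0.2411, 0.1534]
tool_rot: [0.002, 0.11, 0.994, 0.001]
contact_force: [0.1, -1.5, 5.4]
gripper_width: 0.558
grasp_force: 62.6
```

```bash
python3 - <<'E'
from h import *
go((.5745,.2415,.27,1.353),(.516,.3575,.27,1.353),(.516,.3575,.16,1.353))
save('wrist','w3.png')
E
```

```text
t 3.88 p [0.5765 0.2411 0.1534] ay 1.35 F [ 0.1 -1.5  5.4] w 0.558 q6 -1.07
dx 0.003 dy 0.000 dz -0.233 yaw -0.002  rows 1.9
dx 0.168 dy 0.201 dz -0.233 yaw -0.002  rows 2.1
dx 0.169 dy 0.201 dz -0.013 yaw -0.002  rows 1.8
```

View pics/w3.png

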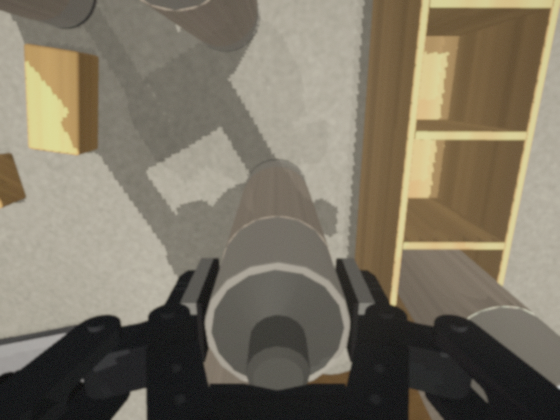

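The cartridge is held centrally, with its disc spanning u 206–347 (centre 277) and v about 264–378.

```bash
python3 - <<'E'
from h import *
p,R,s=pose()
for off in(-.004,0,.004):
    print(off,*[proj('wrist',np.r_[p[:2],.19]+R@np.array([off+a,0,0])).round(1) for a in(.0245,0,-.0245)])
    print('tip',*[proj('wrist',np.r_[p[:2],.212]+R@np.array([off+a,0,0])).round(1) for a in(.009,0,-.009)])
E
```

```text
-0.004 [278.4 268. ] [278.4 334.9] [278.3 394.5]
tip [278.9 357.2] [278.9 384.5] [278.9 410.5]
0 [278.4 256.3] [278.4 324.5] [278.3 385.2]
tip [278.9 344.6] [278.9 372.5] [278.9 399.1]
0.004 [278.4 244.4] [278.4 313.9] [278.3 375.7]
tip [279.  331.7] [278.9 360.3] [278.9 387.4]
```

Call:
{"method": "send_rows", "body": {
  "increments": [
    {"dx":0,"dy":0,"dz":-0.12,"yaw":0,"claw":1},
    {"dx":0,"dy":0,"dz":-0.24,"yaw":0,"claw":1},
    {"dx":0,"dy":0,"dz":-0.25,"yaw":0,"claw":1},
    {"dx":0.08,"dy":0.1,"dz":-0.25,"yaw":0,"claw":1},
    {"dx":0.165,"dy":0.2,"dz":-0.25,"yaw":0,"claw":1},
    {"dx":0.165,"dy":0.2,"dz":-0.25,"yaw":0,"claw":1},
    {"dx":0.165,"dy":0.2,"dz":-0.25,"yaw":0,"claw":1},
    {"dx":0.165,"dy":0.2,"dz":-0.25,"yaw":0,"claw":1}
  ]
}}

```text
time: 4.92
tool_pos: [0.5164, 0.3551, 0.2742]
tool_rot: [-0.001, 0.111, 0.994, -0.001]
contact_force: [-0.9, -0.6, -3.8]
gripper_width: 0.558
grasp_force: 64.7
```

```bash
python3 - <<'E'
from h import *
go((.516,.3578,.20,1.353),(.516,.3578,.163,1.353)); print(pose()[1].round(3)); save('wrist','w4.png')
E
```

```text
t 4.92 p [0.5164 0.3551 0.2742] ay 1.349 F [-0.9 -0.6 -3.8] w 0.558 q6 -0.87
dx 0.002 dy 0.005 dz 0.148 yaw -0.003  rows 1.2
dx 0.002 dy 0.005 dz 0.222 yaw -0.003  rows 0.6
[[-0.976  0.22  -0.001]
 [ 0.22   0.976 -0.001]
 [ 0.001 -0.001 -1.   ]]
```

View pics/w4.png

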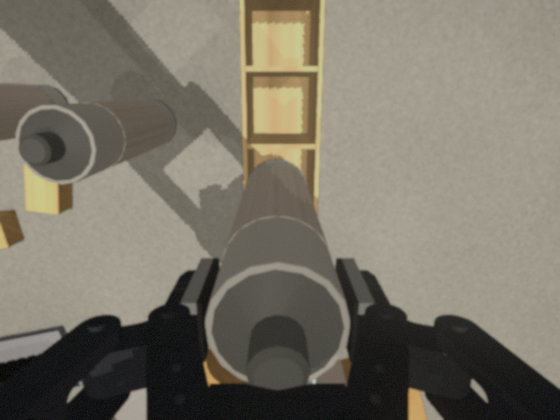

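The carried cartridge is centred at u≈278 and the rack line at u≈281.5, so I shift 3 mm in +y and insert.

Call:
{"method": "send_rows", "body": {
  "increments": [
    {"dx":0.002,"dy":0.006,"dz":0,"yaw":0,"claw":1},
    {"dx":0.002,"dy":0.006,"dz":0.05,"yaw":0,"claw":1},
    {"dx":0.002,"dy":0.006,"dz":0.08,"yaw":0,"claw":1},
    {"dx":0.002,"dy":0.006,"dz":0.11,"yaw":0,"claw":1}
  ]
}}

```text
time: 5.48
tool_pos: [0.5159, 0.3592, 0.2194]
tool_rot: [-0.0, 0.11, 0.994, -0.0]
contact_force: [-0.2, 0.0, -3.3]
gripper_width: 0.558
grasp_force: 64.9
```

Call:
{"method": "send_rows", "body": {
  "increments": [
    {"dx":0,"dy":0,"dz":0.05,"yaw":0,"claw":1},
    {"dx":0,"dy":0,"dz":0.09,"yaw":0,"claw":1},
    {"dx":0,"dy":0,"dz":0.114,"yaw":0,"claw":1},
    {"dx":0,"dy":0,"dz":0.114,"yaw":0,"claw":1}
  ]
}}

```text
time: 5.98
tool_pos: [0.5152, 0.3592, 0.162]
tool_rot: [-0.001, 0.11, 0.994, -0.001]
contact_force: [0.0, 0.7, -4.2]
gripper_width: 0.558
grasp_force: 64.9
```

Call:
{"method": "send_rows", "body": {
  "increments": [
    {"dx":0,"dy":0,"dz":0,"yaw":0,"claw":0.0},
    {"dx":0,"dy":0,"dz":0,"yaw":0,"claw":-1},
    {"dx":0,"dy":0,"dz":0,"yaw":0,"claw":-1},
    {"dx":0,"dy":0,"dz":0,"yaw":0,"claw":-1},
    {"dx":0,"dy":0,"dz":-0.1,"yaw":0,"claw":-1},
    {"dx":0,"dy":0,"dz":-0.22,"yaw":0,"claw":-1},
    {"dx":0,"dy":0,"dz":-0.34,"yaw":0,"claw":-1},
    {"dx":0,"dy":0,"dz":-0.34,"yaw":0,"claw":-1},
    {"dx":0,"dy":0,"dz":-0.34,"yaw":0,"claw":-1}
  ]
}}

```text
time: 7.1
tool_pos: [0.5157, 0.3595, 0.3333]
tool_rot: [0.0, 0.11, 0.994, 0.0]
contact_force: [-0.5, 0.3, -1.8]
gripper_width: 1.003
grasp_force: 0.0
```

```bash
python3 - <<'E'
from h import *
go((.4425,.2355,.33,1.353),(.4425,.2355,.152,1.353))
save('top','t5.png')
E
```

```text
t 7.1 p [0.5157 0.3595 0.3333] ay 1.35 F [-0.5  0.3 -1.8] w 1.003 q6 -0.86
dx 0.089 dy -0.274 dz 0.007 yaw -0.002  rows 2.3
dx 0.089 dy -0.274 dz 0.363 yaw -0.002  rows 2.8
```

Call:
{"method": "send_rows", "body": {
  "increments": [
    {"dx":0.089,"dy":-0.274,"dz":0,"yaw":0,"claw":-1},
    {"dx":0.089,"dy":-0.274,"dz":0,"yaw":0,"claw":-1},
    {"dx":0.089,"dy":-0.274,"dz":0,"yaw":0,"claw":-1},
    {"dx":0.089,"dy":-0.274,"dz":0,"yaw":0,"claw":-1},
    {"dx":0.089,"dy":-0.274,"dz":0.1,"yaw":0,"claw":-1},
    {"dx":0.089,"dy":-0.274,"dz":0.2,"yaw":0,"claw":-1},
    {"dx":0.089,"dy":-0.274,"dz":0.3,"yaw":0,"claw":-1},
    {"dx":0.089,"dy":-0.274,"dz":0.364,"yaw":0,"claw":-1},
    {"dx":0.089,"dy":-0.274,"dz":0.364,"yaw":0,"claw":-1},
    {"dx":0.089,"dy":-0.274,"dz":0.364,"yaw":0,"claw":-0.2},
    {"dx":0.089,"dy":-0.274,"dz":0.364,"yaw":0,"claw":0.0},
    {"dx":0.089,"dy":-0.274,"dz":0.364,"yaw":0,"claw":1},
    {"dx":0.089,"dy":-0.274,"dz":0.364,"yaw":0,"claw":1},
    {"dx":0.089,"dy":-0.274,"dz":0.364,"yaw":0,"claw":1},
    {"dx":0.089,"dy":-0.274,"dz":0.364,"yaw":0,"claw":1}
  ]
}}

```text
time: 9.02
tool_pos: [0.4438, 0.2358, 0.1538]
tool_rot: [0.002, 0.11, 0.994, 0.001]
contact_force: [-0.1, -0.9, 6.0]
gripper_width: 0.561
grasp_force: 62.1
```

```bash
python3 - <<'E'
from h import *
go((.4425,.2355,.275,1.353),(.4555,.3725,.275,1.353),(.4555,.3725,.163,1.353))
p,R,s=pose(); im=save('wrist','w6.png'); g=cv2.cvtColor(im,cv2.COLOR_RGB2GRAY)
for off in(-.004,0,.004): print(off,*[proj('wrist',np.r_[p[:2],.19]+R@np.array([off+a,0,0])).round(1) for a in(.0245,0,-.0245)])
print(list(enumerate(g[240:300,277],240)))
g3=cv2.cvtColor(cv2.imread('pics/w3.png'),6); print(g3[250:280,277])
E
```

```text
t 9.03 p [0.4438 0.2358 0.1538] ay 1.35 F [-0.1 -0.9  6. ] w 0.561 q6 -1.01
dx 0.002 dy -0.001 dz -0.242 yaw -0.002  rows 1.9
dx 0.036 dy 0.272 dz -0.242 yaw -0.002  rows 2.2
dx 0.037 dy 0.272 dz -0.018 yaw -0.002  rows 1.8
-0.004 [278.4 267.4] [278.3 334.1] [278.3 393.6]
0 [278.4 255.7] [278.3 323.7] [278.3 384.3]
0.004 [278.4 243.8] [278.3 313.1] [278.3 374.9]
[(240, np.uint8(113)), (241, np.uint8(112)), (242, np.uint8(111)), (243, np.uint8(113)), (244, np.uint8(113)), (245, np.uint8(112)), (246, np.uint8(112)), (247, np.uint8(112)), (248, np.uint8(112)), (249, np.uint8(112)), (250, np.uint8(111)), (251, np.uint8(111)), (252, np.uint8(111)), (253, np.uint8(113)), (254, np.uint8(113)), (255, np.uint8(112)), (256, np.uint8(112)), (257, np.uint8(112)), (258, np.uint8(113)), (259, np.uint8(112)), (260, np.uint8(112)), (261, np.uint8(114)), (262, np.uint8(120)), (263, np.uint8(135)), (264, np.uint8(154)), (265, np.uint8(164)), (266, np.uint8(167)), (267, np.uint8(166)), (268, np.uint8(166)), (269, np.uint8(161)), (270, np.uint8(147)), (271, np.uint8(126)), (272, np.uint8(110)), (273, np.uint8(103)), (274, np.uint8(103)), (275, np.uint8(104)), (276, np.uint8(103)), (277, np.uint8(102)), (278, np.uint8(101)), (279, np.uint8(102)), (280, np.uint8(103)), (281, np.uint8(102)), (282, np.uint8(102)), (283, np.uint8(102)), (284, np.uint8(102)), (285, np.uint8(102)), (286, np.uint8(102)), (287, np.uint8(104)), (288, np.uint8(102)), (289, np.uint8(102)), (290, np.uint8(104)), (291, np.uint8(104)), (292, np.uint8(104)), (293, np.uint8(104)), (294, np.uint8(103)), (295, np.uint8(103)), (296, np.uint8(103)), (297, np.uint8(102)), (298, np.uint8(103)), (299, np.uint8(102))]
[111 112 112 110 112 112 113 112 111 112 115 121 138 155 164 166 165 163
 161 148 129 108 104 103 103 101 102 103 100 101]
```

Call:
{"method": "send_rows", "body": {
  "increments": [
    {"dx":0,"dy":0,"dz":-0.12,"yaw":0,"claw":1},
    {"dx":0,"dy":0,"dz":-0.24,"yaw":0,"claw":1},
    {"dx":0,"dy":0,"dz":-0.25,"yaw":0,"claw":1},
    {"dx":0.02,"dy":0.12,"dz":-0.25,"yaw":0,"claw":1},
    {"dx":0.04,"dy":0.23,"dz":-0.25,"yaw":0,"claw":1},
    {"dx":0.04,"dy":0.275,"dz":-0.25,"yaw":0,"claw":1},
    {"dx":0.04,"dy":0.275,"dz":-0.25,"yaw":0,"claw":1},
    {"dx":0.04,"dy":0.275,"dz":-0.25,"yaw":0,"claw":1}
  ]
}}

```text
time: 10.07
tool_pos: [0.4523, 0.3731, 0.2746]
tool_rot: [-0.001, 0.11, 0.994, -0.001]
contact_force: [-0.2, -0.3, -3.9]
gripper_width: 0.558
grasp_force: 65.2
```

```bash
python3 - <<'E'
from h import *
go((.4543,.3728,.163,1.353)); im=save('wrist','w7.png')
m=cv2.inRange(cv2.cvtColor(im,cv2.COLOR_RGB2HSV),(15,70,110),(40,255,255))
for r in(60,80,100,120): x=np.flatnonzero(m[r,180:380])+180; print(r,x.min(),x.max()) if len(x) else 0
E
```

```text
t 10.07 p [0.4523 0.3731 0.2746] ay 1.35 F [-0.2 -0.3 -3.9] w 0.558 q6 -0.79
dx -0.004 dy 0.001 dz 0.223 yaw -0.002  rows 1.8
80 237 317
100 238 317
120 238 316
```

Call:
{"method": "send_rows", "body": {
  "increments": [
    {"dx":-0.003,"dy":0,"dz":0.05,"yaw":0,"claw":1},
    {"dx":-0.003,"dy":0,"dz":0.1,"yaw":0,"claw":1},
    {"dx":-0.003,"dy":0,"dz":0.15,"yaw":0,"claw":1},
    {"dx":-0.003,"dy":0,"dz":0.2,"yaw":0,"claw":1},
    {"dx":-0.003,"dy":0,"dz":0.224,"yaw":0,"claw":1},
    {"dx":-0.003,"dy":0,"dz":0.224,"yaw":0,"claw":1}
  ]
}}

```text
time: 10.88
tool_pos: [0.454, 0.3728, 0.1634]
tool_rot: [-0.001, 0.11, 0.994, -0.001]
contact_force: [-0.4, -0.2, -3.5]
gripper_width: 0.556
grasp_force: 65.5
```

Call:
{"method": "send_rows", "body": {
  "increments": [
    {"dx":0,"dy":0,"dz":0.005,"yaw":0,"claw":1},
    {"dx":0,"dy":0,"dz":0.005,"yaw":0,"claw":0.0},
    {"dx":0,"dy":0,"dz":0.005,"yaw":0,"claw":-1},
    {"dx":0,"dy":0,"dz":0.005,"yaw":0,"claw":-1},
    {"dx":0,"dy":0,"dz":0.005,"yaw":0,"claw":-1},
    {"dx":0,"dy":0,"dz":-0.1,"yaw":0,"claw":-1},
    {"dx":0,"dy":0,"dz":-0.22,"yaw":0,"claw":-1},
    {"dx":0,"dy":0,"dz":-0.34,"yaw":0,"claw":-1},
    {"dx":0,"dy":0,"dz":-0.34,"yaw":0,"claw":-1},
    {"dx":0,"dy":0,"dz":-0.34,"yaw":0,"claw":-1}
  ]
}}

```text
time: 12.12
tool_pos: [0.4543, 0.3737, 0.3342]
tool_rot: [0.0, 0.11, 0.994, 0.0]
contact_force: [0.4, -0.9, -0.5]
gripper_width: 1.002
grasp_force: 0.0
```

```bash
python3 - <<'E'
from h import *
go((.402,.130,.33,1.353),(.402,.130,.152,1.353))
E
```

```text
t 12.12 p [0.4543 0.3737 0.3342] ay 1.351 F [ 0.4 -0.9 -0.5] w 1.002 q6 -0.79
dx -0.004 dy -0.499 dz 0.008 yaw -0.002  rows 4.0
dx -0.004 dy -0.499 dz 0.364 yaw -0.002  rows 2.8
```

Call:
{"method": "send_rows", "body": {
  "increments": [
    {"dx":-0.004,"dy":-0.499,"dz":0,"yaw":0,"claw":-1},
    {"dx":-0.004,"dy":-0.499,"dz":0,"yaw":0,"claw":-1},
    {"dx":-0.004,"dy":-0.499,"dz":0,"yaw":0,"claw":-1},
    {"dx":-0.004,"dy":-0.499,"dz":0,"yaw":0,"claw":-1},
    {"dx":-0.004,"dy":-0.499,"dz":0,"yaw":0,"claw":-1},
    {"dx":-0.004,"dy":-0.499,"dz":0,"yaw":0,"claw":-1},
    {"dx":-0.004,"dy":-0.499,"dz":0.1,"yaw":0,"claw":-1},
    {"dx":-0.004,"dy":-0.499,"dz":0.2,"yaw":0,"claw":-1},
    {"dx":-0.004,"dy":-0.499,"dz":0.3,"yaw":0,"claw":-1},
    {"dx":-0.004,"dy":-0.499,"dz":0.365,"yaw":0,"claw":-1},
    {"dx":-0.004,"dy":-0.499,"dz":0.365,"yaw":0,"claw":-1},
    {"dx":-0.004,"dy":-0.499,"dz":0.365,"yaw":0,"claw":-0.2},
    {"dx":-0.004,"dy":-0.499,"dz":0.365,"yaw":0,"claw":0.0},
    {"dx":-0.004,"dy":-0.499,"dz":0.365,"yaw":0,"claw":1},
    {"dx":-0.004,"dy":-0.499,"dz":0.365,"yaw":0,"claw":1},
    {"dx":-0.004,"dy":-0.499,"dz":0.365,"yaw":0,"claw":1},
    {"dx":-0.004,"dy":-0.499,"dz":0.365,"yaw":0,"claw":1}
  ]
}}

```text
time: 14.25
tool_pos: [0.4033, 0.1299, 0.1543]
tool_rot: [0.002, 0.11, 0.994, 0.0]
contact_force: [-0.7, -1.3, 5.7]
gripper_width: 0.558
grasp_force: 61.7
```

```bash
python3 - <<'E'
from h import *
go((.402,.130,.275,1.353),(.3938,.3866,.275,1.353))
p,R,s=pose(); im=save('wrist','w8.png'); g=cv2.cvtColor(im,cv2.COLOR_RGB2GRAY); print(g[250:280,277])
E
```

```text
t 14.25 p [0.4033 0.1299 0.1543] ay 1.35 F [-0.7 -1.3  5.7] w 0.558 q6 -1.21
dx 0.002 dy -0.000 dz -0.241 yaw -0.002  rows 1.9
dx 0.130 dy 0.497 dz -0.241 yaw -0.002  rows 4.1
[ 99  97  97  98  97  97  99  97 100  97  98  97  98  99  99 106 119 135
 146 149 150 148 147 139 123 101  91  89  89  88]
```

Call:
{"method": "send_rows", "body": {
  "increments": [
    {"dx":0,"dy":0,"dz":-0.12,"yaw":0,"claw":1},
    {"dx":0,"dy":0,"dz":-0.24,"yaw":0,"claw":1},
    {"dx":0,"dy":0,"dz":-0.25,"yaw":0,"claw":1},
    {"dx":0.03,"dy":0.12,"dz":-0.25,"yaw":0,"claw":1},
    {"dx":0.06,"dy":0.24,"dz":-0.25,"yaw":0,"claw":1},
    {"dx":0.09,"dy":0.36,"dz":-0.25,"yaw":0,"claw":1},
    {"dx":0.12,"dy":0.45,"dz":-0.25,"yaw":0,"claw":1},
    {"dx":0.132,"dy":0.498,"dz":-0.25,"yaw":0,"claw":1},
    {"dx":0.132,"dy":0.498,"dz":-0.25,"yaw":0,"claw":1},
    {"dx":0.132,"dy":0.498,"dz":-0.25,"yaw":0,"claw":1},
    {"dx":0.132,"dy":0.498,"dz":-0.25,"yaw":0,"claw":1}
  ]
}}

```text
time: 15.68
tool_pos: [0.3918, 0.3863, 0.2762]
tool_rot: [-0.0, 0.111, 0.994, -0.0]
contact_force: [1.1, -0.5, -3.5]
gripper_width: 0.563
grasp_force: 65.1
```

```bash
python3 - <<'E'
from h import *
go((.393,.3866,.162,1.353)); im=save('wrist','w9.png')
m=cv2.inRange(cv2.cvtColor(im,cv2.COLOR_RGB2HSV),(15,60,70),(40,255,255))
for r in(100,120,140,150,170,190): x=np.flatnonzero(m[r,180:380])+180; print(r,x.min(),x.max()) if len(x) else 0
g=cv2.imread('pics/w9.png'); cv2.imwrite('pics/w9c.png',g[60:330,150:430])
E
```

```text
t 15.68 p [0.3918 0.3863 0.2762] ay 1.349 F [ 1.1 -0.5 -3.5] w 0.563 q6 -0.71
dx -0.002 dy 0.001 dz 0.228 yaw -0.002  rows 1.8
140 246 309
150 239 316
170 240 315
190 240 315
```

View pics/w9c.png

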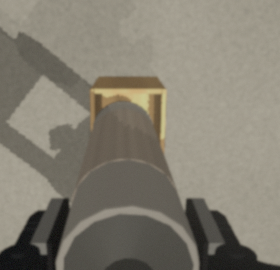

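The cartridge hangs over the last cell, with the rack edges at u 239–316 (centre 277.5), so I insert it.

Call:
{"method": "send_rows", "body": {
  "increments": [
    {"dx":-0.001,"dy":0,"dz":0.05,"yaw":0,"claw":1},
    {"dx":-0.001,"dy":0,"dz":0.1,"yaw":0,"claw":1},
    {"dx":-0.001,"dy":0,"dz":0.15,"yaw":0,"claw":1},
    {"dx":-0.001,"dy":0,"dz":0.2,"yaw":0,"claw":1},
    {"dx":-0.001,"dy":0,"dz":0.23,"yaw":0,"claw":1},
    {"dx":-0.001,"dy":0,"dz":0.23,"yaw":0,"claw":1}
  ]
}}

```text
time: 16.48
tool_pos: [0.3924, 0.3867, 0.1615]
tool_rot: [-0.0, 0.11, 0.994, -0.0]
contact_force: [0.5, 0.5, -4.3]
gripper_width: 0.557
grasp_force: 64.7
```

Call:
{"method": "send_rows", "body": {
  "increments": [
    {"dx":0,"dy":0,"dz":0,"yaw":0,"claw":0.0},
    {"dx":0,"dy":0,"dz":0,"yaw":0,"claw":-1},
    {"dx":0,"dy":0,"dz":0,"yaw":0,"claw":-1},
    {"dx":0,"dy":0,"dz":0,"yaw":0,"claw":-1},
    {"dx":0,"dy":0,"dz":-0.1,"yaw":0,"claw":-1},
    {"dx":0,"dy":0,"dz":-0.22,"yaw":0,"claw":-1},
    {"dx":0,"dy":0,"dz":-0.34,"yaw":0,"claw":-1},
    {"dx":0,"dy":0,"dz":-0.34,"yaw":0,"claw":-1},
    {"dx":0,"dy":0,"dz":-0.34,"yaw":0,"claw":-1}
  ]
}}

```text
time: 17.6
tool_pos: [0.3923, 0.3871, 0.3317]
tool_rot: [0.0, 0.11, 0.994, 0.0]
contact_force: [0.4, -0.2, -0.8]
gripper_width: 1.0
grasp_force: 0.0
```

```bash
python3 - <<'E'
from h import *
go(); a=save('top','t10.png')[:,:,::-1]; b=save('scene','s10.png')[:,:,::-1]
A=cv2.resize(a[130:330,80:530],(800,356),interpolation=2); B=cv2.resize(b[60:400,60:400],(244,244))
C=cv2.resize(b[190:400,60:350],(337,244),interpolation=2); D=cv2.resize(b[65:165,235:375],(219,157)); D=cv2.copyMakeBorder(D,0,87,0,0,0)
cv2.imwrite('pics/z10.png',cv2.convertScaleAbs(np.vstack([A,np.hstack([B,C,D])]),alpha=1.4))
E
```

```text
t 17.6 p [0.3923 0.3871 0.3317] ay 1.351 F [ 0.4 -0.2 -0.8] w 1.0 q6 -0.71
```

View pics/z10.png

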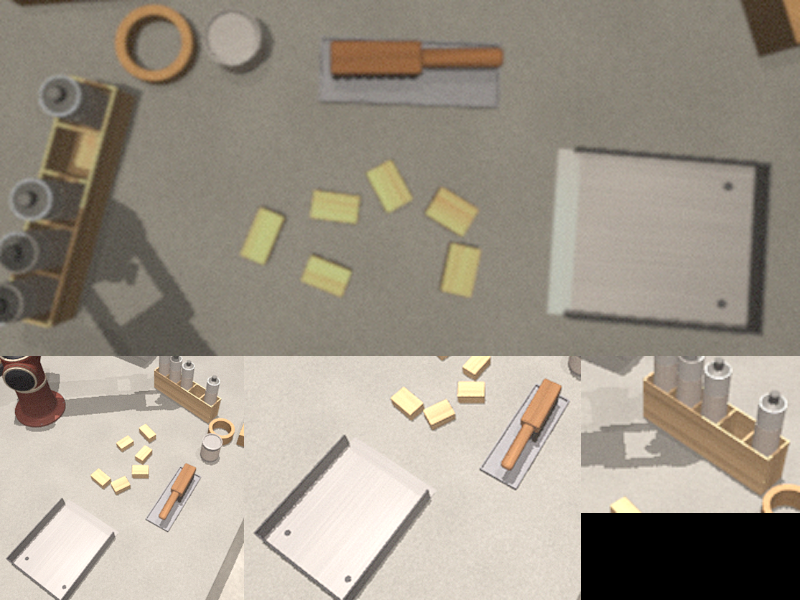

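All four cartridges stand in the rack, with the free cell second from the far end. The brush back spans zoom (331,40)–(421,77) and the tray (320,38)–(498,108). The pan mouth edge runs (558,149)–(548,314), its lip top (578,150)–(566,316) and its back (757,165)–(750,328). The six blocks have not moved.

```bash
python3 - <<'E'
from h import *
z=lambda u,v:(u/1.778+80,v/1.78+130)
sc=lambda u,v:((u-244)*290/337+60,(v-356)*210/244+190)
for nm,p,h in(('brushTL',(331,40),.081),('brushTR',(421,42),.081),('brushBR',(421,77),.081),('brushBL',(331,75),.081),('handle',(503,57),.07),
 ('trTL',(321,38),.012),('trTR',(498,42),.012),('trBR',(498,108),.012),('trBL',(320,104),.012),
 ('m1',(558,149),0),('m2',(548,314),0),('l1',(578,150),.003),('l2',(566,316),.003),('bk1',(757,165),.003),('bk2',(750,328),.003),('wall1',(770,163),.045),('wall2',(762,331),.045)):
    print(nm,onplane('top',*z(*p),h).round(4),np.round(z(*p),1))
# two-view: handle end & tray corners/mouth
for nm,a,b in(('handle end',(500,57),(507,465)),('m1 corner',(558,149),(430,490)),('brush far L',(331,40),(552,380)),('trBR',(498,108),(481,470))):
    P,e=two('top',z(*a),'scene',sc(*b)); print(nm,P.round(3),round(e,4))
E
sed -i "s/top0/t10/" m.py; python3 m.py | grep -E "yel|red"
```

```text
brushTL [0.7318 0.0176 0.081 ] [266.2 152.5]
brushTR [ 0.7325 -0.0997  0.081 ] [316.8 153.6]
brushBR [ 0.6866 -0.1008  0.081 ] [316.8 173.3]
brushBL [0.6859 0.0162 0.081 ] [266.2 172.1]
handle [ 0.7177 -0.2085  0.07  ] [362.9 162. ]
trTL [0.7471 0.0337 0.012 ] [260.5 151.3]
trTR [ 0.7485 -0.2107  0.012 ] [360.1 153.6]
trBR [ 0.657  -0.2123  0.012 ] [360.1 190.7]
trBL [0.6556 0.0323 0.012 ] [260.  188.4]
m1 [ 0.6039 -0.2981  0.    ] [393.8 213.7]
m2 [ 0.3779 -0.2874  0.    ] [388.2 306.4]
l1 [ 0.603 -0.325  0.003] [405.1 214.3]
l2 [ 0.3763 -0.3113  0.003 ] [398.3 307.5]
bk1 [ 0.5894 -0.5715  0.003 ] [505.8 222.7]
bk2 [ 0.3674 -0.5616  0.003 ] [501.8 314.3]
wall1 [ 0.59  -0.57   0.045] [513.1 221.6]
wall2 [ 0.369  -0.5588  0.045 ] [508.6 316. ]
handle end [ 0.719 -0.203  0.073] 0.0044
m1 corner [ 0.6   -0.301  0.003] 0.0104
brush far L [0.72  0.012 0.105] 0.0176
trBR [ 0.661 -0.212 -0.   ] 0.006
yel [264.2 285.4] [25.3 16.9] [0.422 0.014 0.03 ] corners [[0.414, 0.049], [0.451, 0.035], [0.431, -0.021], [0.393, -0.007]]
yel [339.6 282.1] [18.5 28.4] [ 0.435 -0.165  0.03 ] corners [[0.406
[... 411 characters left out ...]
 -0.189], [0.477, -0.166]]
yel [299.4 235.2] [26.1 17.3] [ 0.544 -0.066  0.03 ] corners [[0.56, -0.033], [0.581, -0.068], [0.528, -0.1], [0.507, -0.064]]
yel [107.2 223.7] [11.3 10.4] [0.556 0.371 0.1  ] corners [[0.566, 0.385], [0.57, 0.362], [0.545, 0.357], [0.541, 0.379]]
yel [129.5 220.9] [13.  50.3] [0.563 0.321 0.1  ] corners [[0.512, 0.347], [0.622, 0.323], [0.615, 0.294], [0.505, 0.319]]
yel [143.5 187.6] [ 6.2 17.2] [0.64  0.293 0.1  ] corners [[0.62, 0.3], [0.66, 0.299], [0.659, 0.285], [0.62, 0.286]]
red [ 21.  394.5] [49. 42.] [[0.217, 0.608], [0.22, 0.512], [0.112, 0.506], [0.109, 0.6]]
red [315.  163.5] [19. 96.] [[0.73, 0.016], [0.737, -0.208], [0.692, -0.209], [0.686, 0.015]]
```

The pan mouth centre is about (0.491, -0.293), with the pan axis pointing along (-0.047, -0.999). The brush centre is about (0.709, -0.042), brush x at angle ~1.58. I'll hover over the brush.

```bash
python3 - <<'E'
from h import *
go((.709,-.040,.26,.012))
E
```

```text
t 17.7 p [0.3917 0.3867 0.3295] ay 1.351 F [-0.7  1.1 -0.1] w 1.003 q6 -0.71
dx -0.806 dy -0.694 dz 0.139 yaw 0.892  rows 8.6
```

Call:
{"method": "send_rows", "body": {
  "increments": [
    {"dx":-0.806,"dy":-0.694,"dz":0,"yaw":0.892,"claw":-1},
    {"dx":-0.806,"dy":-0.694,"dz":0,"yaw":0.892,"claw":-1},
    {"dx":-0.806,"dy":-0.694,"dz":0,"yaw":0.892,"claw":-1},
    {"dx":-0.806,"dy":-0.694,"dz":0,"yaw":0.892,"claw":-1},
    {"dx":-0.806,"dy":-0.694,"dz":0,"yaw":0.892,"claw":-1},
    {"dx":-0.806,"dy":-0.694,"dz":0,"yaw":0.892,"claw":-1},
    {"dx":-0.806,"dy":-0.694,"dz":0,"yaw":0.892,"claw":-1},
    {"dx":-0.806,"dy":-0.694,"dz":0,"yaw":0.892,"claw":-1},
    {"dx":-0.806,"dy":-0.694,"dz":0,"yaw":0.892,"claw":-1},
    {"dx":-0.806,"dy":-0.694,"dz":0.14,"yaw":0.892,"claw":-1},
    {"dx":-0.806,"dy":-0.694,"dz":0.14,"yaw":0.892,"claw":-1},
    {"dx":-0.806,"dy":-0.694,"dz":0.14,"yaw":0.892,"claw":-1},
    {"dx":-0.806,"dy":-0.694,"dz":0.14,"yaw":0.892,"claw":-1}
  ]
}}

```text
time: 19.32
tool_pos: [0.7107, -0.0392, 0.265]
tool_rot: [0.002, 0.702, 0.712, 0.001]
contact_force: [0.1, 0.4, 0.9]
gripper_width: 0.998
grasp_force: 0.0
```

```bash
cat > bm.py <<'E'
from h import *
go(); im=save('wrist','w11.png')
m=cv2.inRange(cv2.cvtColor(im,cv2.COLOR_RGB2HSV),(0,100,40),(16,255,255))
m=cv2.morphologyEx(m,cv2.MORPH_OPEN,np.ones((5,5)))
c=max(cv2.findContours(m,0,2)[0],key=cv2.contourArea); print('bbox',cv2.boundingRect(c))
for r in range(0,420,12):
    x=np.flatnonzero(m[r]); 
    if len(x): print(r,x.min(),x.max(),end='; ')
print()
for P in((.709,.018,.081),(.709,-.042,.081),(.709,-.102,.081)): print(proj('wrist',P).round(1))
p,R,_=pose(); print(proj('wrist',np.r_[p[:2],.081]).round(1))
E
python3 bm.py
```

```text
t 19.32 p [ 0.7107 -0.0392  0.265 ] ay 0.013 F [0.1 0.4 0.9] w 0.998 q6 -0.17
bbox (255, 111, 49, 224)
120 255 303; 132 256 303; 144 255 303; 156 256 303; 168 257 303; 180 257 303; 192 257 303; 204 258 303; 216 259 303; 228 259 303; 240 261 294; 252 270 293; 264 270 293; 276 270 293; 288 271 294; 300 271 294; 312 271 294; 324 272 294; 
[274.1 113.1]
[273.4 181.6]
[272.8 243.5]
[275.5 178.6]
```

Call:
{"method": "send_rows", "body": {
  "increments": [
    {"dx":0,"dy":0.004,"dz":0.1,"yaw":0,"claw":-1},
    {"dx":0,"dy":0.004,"dz":0.2,"yaw":0,"claw":-1},
    {"dx":0,"dy":0.004,"dz":0.3,"yaw":0,"claw":-1},
    {"dx":0,"dy":0.004,"dz":0.36,"yaw":0,"claw":-1},
    {"dx":0,"dy":0.004,"dz":0.4,"yaw":0,"claw":-1},
    {"dx":0,"dy":0.004,"dz":0.4,"yaw":0,"claw":-1}
  ]
}}

```text
time: 20.12
tool_pos: [0.7116, -0.0393, 0.0615]
tool_rot: [-0.0, 0.703, 0.712, -0.0]
contact_force: [0.1, 0.2, 1.0]
gripper_width: 0.997
grasp_force: 0.0
```

Call:
{"method": "send_rows", "body": {
  "increments": [
    {"dx":0,"dy":0,"dz":0.021,"yaw":0,"claw":-1},
    {"dx":0,"dy":0,"dz":0.021,"yaw":0,"claw":-0.2},
    {"dx":0,"dy":0,"dz":0.021,"yaw":0,"claw":0.0},
    {"dx":0,"dy":0,"dz":0.021,"yaw":0,"claw":1},
    {"dx":0,"dy":0,"dz":0.021,"yaw":0,"claw":1},
    {"dx":0,"dy":0,"dz":0.021,"yaw":0,"claw":1},
    {"dx":0,"dy":0,"dz":0.021,"yaw":0,"claw":1}
  ]
}}

```text
time: 21.0
tool_pos: [0.7127, -0.0396, 0.0526]
tool_rot: [0.001, 0.703, 0.712, 0.001]
contact_force: [1.3, 0.5, 5.1]
gripper_width: 0.506
grasp_force: 61.5
```

Call:
{"method": "send_rows", "body": {
  "increments": [
    {"dx":0,"dy":0,"dz":-0.05,"yaw":0,"claw":1},
    {"dx":0,"dy":0,"dz":-0.15,"yaw":0,"claw":1},
    {"dx":0,"dy":0,"dz":-0.2,"yaw":0,"claw":1},
    {"dx":0,"dy":0,"dz":-0.2,"yaw":0,"claw":1},
    {"dx":0,"dy":0,"dz":-0.2,"yaw":0,"claw":1}
  ]
}}

```text
time: 21.62
tool_pos: [0.7102, -0.0393, 0.1484]
tool_rot: [-0.002, 0.703, 0.711, -0.001]
contact_force: [-0.1, -1.1, -3.0]
gripper_width: 0.505
grasp_force: 61.1
```

The brush is gripped and lifted, with the bristle ends about 50 mm below the TCP. I'll carry it behind the blocks, turning it across the sweep direction.

```bash
python3 - <<'E'
from h import *
go((.60,.08,.17,-.95),(.50,.165,.17,-1.617))
E
```

```text
t 21.62 p [ 0.7102 -0.0393  0.1484] ay 0.012 F [-0.1 -1.1 -3. ] w 0.505 q6 -0.17
dx 0.241 dy -0.218 dz -0.042 yaw 0.642  rows 5.1
dx 0.414 dy -0.416 dz -0.041 yaw 1.086  rows 3.6
```

Call:
{"method": "send_rows", "body": {
  "increments": [
    {"dx":0.24,"dy":-0.22,"dz":-0.04,"yaw":0.64,"claw":1},
    {"dx":0.24,"dy":-0.22,"dz":-0.04,"yaw":0.64,"claw":1},
    {"dx":0.24,"dy":-0.22,"dz":-0.04,"yaw":0.64,"claw":1},
    {"dx":0.24,"dy":-0.22,"dz":-0.04,"yaw":0.64,"claw":1},
    {"dx":0.24,"dy":-0.22,"dz":-0.04,"yaw":0.64,"claw":1},
    {"dx":0.414,"dy":-0.416,"dz":-0.04,"yaw":0.9,"claw":1},
    {"dx":0.414,"dy":-0.416,"dz":-0.04,"yaw":0.9,"claw":1},
    {"dx":0.414,"dy":-0.416,"dz":-0.04,"yaw":0.9,"claw":1},
    {"dx":0.414,"dy":-0.416,"dz":-0.04,"yaw":0.9,"claw":1},
    {"dx":0.414,"dy":-0.416,"dz":-0.04,"yaw":0.9,"claw":1}
  ]
}}

```text
time: 22.88
tool_pos: [0.501, 0.1644, 0.17]
tool_rot: [0.0, 0.993, 0.116, -0.001]
contact_force: [0.6, 0.3, -2.3]
gripper_width: 0.507
grasp_force: 62.0
```

```bash
python3 - <<'E'
from h import *
go((.50,.168,.10,-1.617),(.50,.168,.0535,-1.617))
E
```

```text
t 22.88 p [0.501  0.1644 0.17  ] ay -1.337 F [ 0.6  0.3 -2.3] w 0.507 q6 1.51
dx 0.000 dy -0.008 dz 0.140 yaw 0.186  rows 1.5
dx 0.000 dy -0.008 dz 0.233 yaw 0.186  rows 0.7
```

Call:
{"method": "send_rows", "body": {
  "increments": [
    {"dx":0,"dy":-0.008,"dz":0,"yaw":0.186,"claw":1},
    {"dx":0,"dy":-0.008,"dz":0,"yaw":0.186,"claw":1},
    {"dx":0,"dy":-0.008,"dz":0.1,"yaw":0.186,"claw":1},
    {"dx":0,"dy":-0.008,"dz":0.18,"yaw":0.186,"claw":1},
    {"dx":0,"dy":-0.008,"dz":0.233,"yaw":0.186,"claw":1},
    {"dx":0,"dy":-0.008,"dz":0.233,"yaw":0.186,"claw":1},
    {"dx":0,"dy":-0.008,"dz":0.233,"yaw":0.186,"claw":1}
  ]
}}

```text
time: 23.75
tool_pos: [0.5012, 0.1685, 0.0557]
tool_rot: [-0.0, 1.0, -0.023, 0.0]
contact_force: [0.7, 0.1, -2.2]
gripper_width: 0.506
grasp_force: 61.0
```

```bash
python3 - <<'E'
from h import *
go((.490,-.05,.0535,-1.617),(.482,-.232,.0535,-1.617))
save('top','t12.png')
E
sed -i "s/t10/t12/" m.py; python3 m.py | grep -E "yel"|head -7|cut -c1-65
```

```text
t 23.75 p [0.5012 0.1685 0.0557] ay -1.617 F [ 0.7  0.1 -2.2] w 0.506 q6 1.8
dx -0.002 dy 0.438 dz 0.004 yaw -0.000  rows 3.5
dx -0.001 dy 0.802 dz 0.004 yaw -0.000  rows 2.9
yel [264.2 285.3] [25.8 16.7] [0.422 0.014 0.03 ] corners [[0.414
yel [112.9 291.7] [ 7.  46.8] [0.404 0.35  0.1  ] corners [[0.356
yel [339.5 282.1] [18.6 28.4] [ 0.435 -0.164  0.03 ] corners [[0.
yel [225.6 263.5] [15.9 17.8] [0.471 0.108 0.03 ] corners [[0.486
yel [269.2 246.8] [27.  16.1] [0.514 0.005 0.03 ] corners [[0.498
yel [334.7 249.5] [25.9 18.9] [ 0.512 -0.151  0.03 ] corners [[0.
yel [299.5 235.2] [26.2 17.2] [ 0.544 -0.067  0.03 ] corners [[0.
```

Call:
{"method": "send_rows", "body": {
  "increments": [
    {"dx":0,"dy":0.04,"dz":0.003,"yaw":0,"claw":1},
    {"dx":0,"dy":0.08,"dz":0.003,"yaw":0,"claw":1},
    {"dx":0,"dy":0.12,"dz":0.003,"yaw":0,"claw":1},
    {"dx":0,"dy":0.16,"dz":0.003,"yaw":0,"claw":1},
    {"dx":0,"dy":0.2,"dz":0.003,"yaw":0,"claw":1},
    {"dx":0,"dy":0.24,"dz":0.003,"yaw":0,"claw":1},
    {"dx":0,"dy":0.28,"dz":0.003,"yaw":0,"claw":1},
    {"dx":0,"dy":0.32,"dz":0.003,"yaw":0,"claw":1},
    {"dx":0,"dy":0.36,"dz":0.003,"yaw":0,"claw":1},
    {"dx":0,"dy":0.4,"dz":0.003,"yaw":0,"claw":1},
    {"dx":0,"dy":0.44,"dz":0.003,"yaw":0,"claw":1},
    {"dx":0,"dy":0.48,"dz":0.003,"yaw":0,"claw":1},
    {"dx":0,"dy":0.52,"dz":0.003,"yaw":0,"claw":1},
    {"dx":0,"dy":0.56,"dz":0.003,"yaw":0,"claw":1},
    {"dx":0,"dy":0.6,"dz":0.003,"yaw":0,"claw":1},
    {"dx":0,"dy":0.64,"dz":0.003,"yaw":0,"claw":1},
    {"dx":0,"dy":0.68,"dz":0.003,"yaw":0,"claw":1},
    {"dx":0,"dy":0.72,"dz":0.003,"yaw":0,"claw":1},
    {"dx":0,"dy":0.76,"dz":0.003,"yaw":0,"claw":1},
    {"dx":0,"dy":0.8,"dz":0.003,"yaw":0,"claw":1}
  ]
}}

```text
time: 26.3
tool_pos: [0.4818, -0.2321, 0.0532]
tool_rot: [-0.0, 1.0, -0.023, -0.0]
contact_force: [0.4, 2.4, -1.2]
gripper_width: 0.509
grasp_force: 61.6
```

```bash
python3 - <<'E'
from h import *
go((.476,-.36,.0585,-1.617))
save('top','t13.png')
E
sed -i "s/t12/t13/" m.py; python3 m.py | grep -E "yel"
```

```text
t 26.3 p [ 0.4818 -0.2321  0.0532] ay -1.617 F [ 0.4  2.4 -1.2] w 0.509 q6 1.03
dx 0.000 dy 0.256 dz -0.011 yaw 0.000  rows 2.1
yel [279.5 295.5] [25. 15.] [ 0.399 -0.023  0.03 ] corners [[0.428, -0.004], [0.429, -0.04], [0.371, -0.041], [0.37, -0.006]]
yel [113.4 291.3] [ 6.2 47.1] [0.405 0.349 0.1  ] corners [[0.356, 0.368], [0.457, 0.344], [0.454, 0.33], [0.353, 0.354]]
yel [411.8 246.6] [25.6 10.3] [ 0.524 -0.335  0.03 ] corners [[0.529, -0.303], [0.55, -0.315], [0.52, -0.368], [0.499, -0.355]]
yel [388.  232.5] [ 9. 14.] [ 0.556 -0.278  0.03 ] corners [[0.567, -0.261], [0.567, -0.295], [0.546, -0.295], [0.545, -0.261]]
yel [321.5 213.8] [26.4 16.8] [ 0.597 -0.118  0.03 ] corners [[0.577, -0.085], [0.618, -0.087], [0.616, -0.15], [0.575, -0.149]]
yel [111.4 214.3] [ 8.9 34.2] [0.577 0.362 0.1  ] corners [[0.542, 0.381], [0.617, 0.364], [0.612, 0.344], [0.537, 0.361]]
yel [129.1 222.4] [12.7 91. ] [0.56  0.321 0.1  ] corners [[0.464, 0.357], [0.664, 0.313], [0.657, 0.285], [0.457, 0.33]]
```

Call:
{"method": "send_rows", "body": {
  "increments": [
    {"dx":0,"dy":0.03,"dz":-0.008,"yaw":0,"claw":1},
    {"dx":0,"dy":0.06,"dz":-0.011,"yaw":0,"claw":1},
    {"dx":0,"dy":0.1,"dz":-0.011,"yaw":0,"claw":1},
    {"dx":0,"dy":0.14,"dz":-0.011,"yaw":0,"claw":1},
    {"dx":0,"dy":0.18,"dz":-0.011,"yaw":0,"claw":1},
    {"dx":0,"dy":0.22,"dz":-0.011,"yaw":0,"claw":1},
    {"dx":0,"dy":0.25,"dz":-0.011,"yaw":0,"claw":1},
    {"dx":0,"dy":0.27,"dz":-0.011,"yaw":0,"claw":1},
    {"dx":0,"dy":0.27,"dz":-0.011,"yaw":0,"claw":1},
    {"dx":0,"dy":0.25,"dz":-0.05,"yaw":0,"claw":1},
    {"dx":0,"dy":0.23,"dz":-0.17,"yaw":0,"claw":1},
    {"dx":0,"dy":0.1,"dz":-0.22,"yaw":0,"claw":1},
    {"dx":0,"dy":-0.02,"dz":-0.22,"yaw":0,"claw":1},
    {"dx":0,"dy":-0.14,"dz":-0.22,"yaw":0,"claw":1},
    {"dx":0,"dy":-0.26,"dz":-0.22,"yaw":0,"claw":1},
    {"dx":0,"dy":-0.38,"dz":-0.22,"yaw":0,"claw":1},
    {"dx":0,"dy":-0.5,"dz":-0.22,"yaw":0,"claw":1},
    {"dx":0,"dy":-0.5,"dz":-0.22,"yaw":0,"claw":1}
  ]
}}

```text
time: 28.6
tool_pos: [0.4929, 0.0232, 0.1647]
tool_rot: [-0.0, 1.0, -0.019, 0.001]
contact_force: [0.6, -0.1, -1.6]
gripper_width: 0.505
grasp_force: 62.1
```

```bash
python3 - <<'E'
from h import *
go()
a=save('top','t14.png')[:,:,::-1]
cv2.imwrite('pics/z14.png',cv2.convertScaleAbs(cv2.resize(a[130:330,230:530],(750,500),interpolation=2),alpha=1.4))
E
sed -i "s/t13/t14/" m.py; python3 m.py | grep -E "yel"
```

```text
t 28.6 p [0.4929 0.0232 0.1647] ay -1.609 F [ 0.6 -0.1 -1.6] w 0.505 q6 1.5
yel [115.3 280.9] [ 7.9 24. ] [0.428 0.346 0.1  ] corners [[0.404, 0.361], [0.456, 0.349], [0.452, 0.332], [0.4, 0.343]]
yel [451.  283.5] [41. 32.] [ 0.439 -0.429  0.03 ] corners [[0.487, -0.391], [0.489, -0.467], [0.392, -0.467], [0.39, -0.392]]
yel [456.5 245. ] [26. 41.] [ 0.531 -0.442  0.03 ] corners [[0.561, -0.393], [0.564, -0.491], [0.502, -0.491], [0.499, -0.393]]
yel [107.5 222.5] [15.  9.] [0.558 0.37  0.1  ] corners [[0.575, 0.381], [0.576, 0.361], [0.542, 0.359], [0.541, 0.38]]
yel [321.4 213.9] [26.  17.5] [ 0.596 -0.118  0.03 ] corners [[0.577, -0.085], [0.619, -0.088], [0.616, -0.15], [0.574, -0.148]]
yel [129.3 222.1] [12.4 91. ] [0.561 0.321 0.1  ] corners [[0.464, 0.357], [0.664, 0.313], [0.658, 0.285], [0.458, 0.329]]
```

View pics/z14.png

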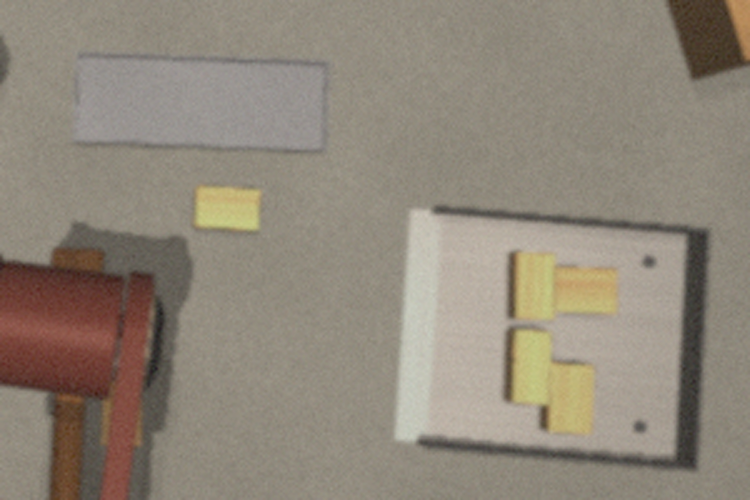

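Four blocks are well inside the pan. One remains at (0.596, -0.118), zoom (228,208), and the other is under the arm near (0.40, -0.02). Next comes an angled stroke for the far one.

```bash
python3 - <<'E'
from h import *
go((.587,-.045,.165,-1.777),(.587,-.045,.054,-1.777),(.535,-.265,.054,-1.777),(.53,-.28,.0585,-1.777),(.516,-.348,.0585,-1.777),(.52,-.33,.165,-1.777))
E
```

```text
t 28.65 p [0.4931 0.0211 0.1646] ay -1.611 F [-0.9 -1.1 -1.3] w 0.505 q6 1.5
dx 0.193 dy 0.125 dz -0.000 yaw 0.110  rows 1.8
dx 0.193 dy 0.124 dz 0.222 yaw 0.110  rows 1.8
dx 0.106 dy 0.568 dz 0.222 yaw 0.110  rows 3.6
dx 0.098 dy 0.599 dz 0.213 yaw 0.110  rows 0.3
dx 0.075 dy 0.736 dz 0.213 yaw 0.110  rows 1.1
dx 0.082 dy 0.700 dz -0.000 yaw 0.110  rows 1.7
```

Call:
{"method": "send_rows", "body": {
  "increments": [
    {"dx":0.193,"dy":0.124,"dz":0,"yaw":0.11,"claw":1},
    {"dx":0.193,"dy":0.124,"dz":0,"yaw":0.11,"claw":1},
    {"dx":0.193,"dy":0.124,"dz":0,"yaw":0.11,"claw":1},
    {"dx":0.193,"dy":0.124,"dz":0,"yaw":0.11,"claw":1},
    {"dx":0.193,"dy":0.124,"dz":0.1,"yaw":0.11,"claw":1},
    {"dx":0.193,"dy":0.124,"dz":0.18,"yaw":0.11,"claw":1},
    {"dx":0.193,"dy":0.124,"dz":0.222,"yaw":0.11,"claw":1},
    {"dx":0.193,"dy":0.124,"dz":0.222,"yaw":0.11,"claw":1}
  ]
}}

```text
time: 29.65
tool_pos: [0.5861, -0.0472, 0.0519]
tool_rot: [-0.0, 0.994, -0.105, -0.001]
contact_force: [0.5, -0.0, -1.5]
gripper_width: 0.505
grasp_force: 62.2
```

```bash
python3 - <<'E'
from h import *
go((.535,-.265,.054,-1.777),(.53,-.28,.0585,-1.777),(.516,-.348,.0585,-1.777),(.52,-.33,.165,-1.777)); save('top','t15.png')
E
sed -i "s/t14/t15/" m.py; python3 m.py | grep -E "yel"
```

```text
t 29.65 p [ 0.5861 -0.0472  0.0519] ay -1.781 F [ 0.5 -0.  -1.5] w 0.505 q6 1.57
dx -0.009 dy 0.447 dz -0.004 yaw -0.003  rows 3.6
dx -0.012 dy 0.479 dz -0.013 yaw -0.003  rows 0.3
dx -0.011 dy 0.618 dz -0.013 yaw -0.003  rows 1.1
dx -0.011 dy 0.581 dz -0.226 yaw -0.003  rows 1.7
yel [109.2 306.7] [ 7.1 19.8] [0.371 0.357 0.1  ] corners [[0.357, 0.375], [0.393, 0.352], [0.384, 0.338], [0.348, 0.362]]
yel [115.1 282.2] [ 7.3 20. ] [0.425 0.346 0.1  ] corners [[0.405, 0.358], [0.448, 0.351], [0.446, 0.335], [0.402, 0.342]]
yel [451.3 283.3] [33.  40.2] [ 0.44 -0.43  0.03] corners [[0.393, -0.389], [0.488, -0.393], [0.487, -0.471], [0.392, -0.467]]
yel [123.9 252.2] [ 6.8 30.1] [0.493 0.33  0.1  ] corners [[0.461, 0.344], [0.527, 0.331], [0.524, 0.316], [0.458, 0.329]]
yel [456.5 245. ] [26. 41.] [ 0.531 -0.442  0.03 ] corners [[0.561, -0.393], [0.564, -0.491], [0.502, -0.491], [0.499, -0.393]]
yel [108.4 224.9] [ 8.6 12.4] [0.553 0.368 0.1  ] corners [[0.542, 0.381], [0.569, 0.374], [0.564, 0.355], [0.537, 0.362]]
yel [131.  216.6] [12.4 38.6] [0.573 0.318 0.1  ] corners [[0.534, 0.34], [0.619, 0.323], [0.613, 0.296], [0.528, 0.313]]
yel [114.6 205. ] [ 9.3 14.6] [0.598 0.356 0.1  ] corners [[0.585, 0.37], [0.617, 0.363], [0.612, 0.342], [0.58, 0.349]]
yel [143.1 187.6] [ 5.3 17.2] [0.64  0.294 0.1  ] corners [[0.62, 0.3], [0.66, 0.299], [0.659, 0.287], [0.62, 0.288]]
```

Call:
{"method": "send_rows", "body": {
  "increments": [
    {"dx":-0.001,"dy":0.04,"dz":-0.004,"yaw":0,"claw":1},
    {"dx":-0.002,"dy":0.08,"dz":-0.004,"yaw":0,"claw":1},
    {"dx":-0.003,"dy":0.12,"dz":-0.004,"yaw":0,"claw":1},
    {"dx":-0.004,"dy":0.16,"dz":-0.004,"yaw":0,"claw":1},
    {"dx":-0.005,"dy":0.2,"dz":-0.004,"yaw":0,"claw":1},
    {"dx":-0.006,"dy":0.24,"dz":-0.004,"yaw":0,"claw":1},
    {"dx":-0.007,"dy":0.28,"dz":-0.004,"yaw":0,"claw":1},
    {"dx":-0.008,"dy":0.32,"dz":-0.004,"yaw":0,"claw":1},
    {"dx":-0.009,"dy":0.36,"dz":-0.004,"yaw":0,"claw":1},
    {"dx":-0.01,"dy":0.4,"dz":-0.008,"yaw":0,"claw":1},
    {"dx":-0.01,"dy":0.44,"dz":-0.014,"yaw":0,"claw":1},
    {"dx":-0.01,"dy":0.48,"dz":-0.014,"yaw":0,"claw":1},
    {"dx":-0.01,"dy":0.52,"dz":-0.014,"yaw":0,"claw":1},
    {"dx":-0.01,"dy":0.56,"dz":-0.014,"yaw":0,"claw":1},
    {"dx":-0.01,"dy":0.6,"dz":-0.014,"yaw":0,"claw":1},
    {"dx":-0.01,"dy":0.62,"dz":-0.014,"yaw":0,"claw":1},
    {"dx":-0.01,"dy":0.62,"dz":-0.014,"yaw":0,"claw":1},
    {"dx":-0.01,"dy":0.59,"dz":-0.05,"yaw":0,"claw":1},
    {"dx":-0.01,"dy":0.57,"dz":-0.17,"yaw":0,"claw":1},
    {"dx":-0.01,"dy":0.57,"dz":-0.23,"yaw":0,"claw":1}
  ]
}}

```text
time: 32.2
tool_pos: [0.5244, -0.3239, 0.1725]
tool_rot: [0.001, 0.995, -0.104, 0.003]
contact_force: [-0.3, -0.2, -1.5]
gripper_width: 0.5
grasp_force: 62.4
```

```bash
python3 - <<'E'
from h import *
go((.52,.0,.165,-1.617)); save('top','t16.png')
E
sed -i "s/t15/t16/" m.py; python3 m.py | grep -E "yel"
```

```text
t 32.2 p [ 0.5244 -0.3239  0.1725] ay -1.779 F [-0.3 -0.2 -1.5] w 0.5 q6 1.1
dx -0.143 dy -0.632 dz 0.013 yaw -0.108  rows 5.2
yel [279.5 295.5] [25. 15.] [ 0.399 -0.023  0.03 ] corners [[0.428, -0.004], [0.429, -0.04], [0.371, -0.041], [0.37, -0.006]]
yel [115.3 282.5] [ 7.2 21.1] [0.424 0.346 0.1  ] corners [[0.403, 0.358], [0.449, 0.35], [0.446, 0.334], [0.4, 0.342]]
yel [450.7 285.9] [36.5 29.9] [ 0.434 -0.429  0.03 ] corners [[0.419, -0.374], [0.484, -0.404], [0.449, -0.483], [0.384, -0.453]]
yel [113.2 209. ] [ 9.4 22.8] [0.589 0.359 0.1  ] corners [[0.567, 0.376], [0.617, 0.363], [0.611, 0.342], [0.562, 0.355]]
yel [129.1 222.1] [12.9 90.9] [0.561 0.321 0.1  ] corners [[0.465, 0.358], [0.665, 0.313], [0.657, 0.284], [0.458, 0.33]]
```

```bash
python3 - <<'E'
from h import *
go((.404,.045,.165,-1.437),(.404,.045,.054,-1.437))
E
```

```text
t 32.25 p [ 0.5259 -0.3254  0.1768] ay -1.779 F [ 1.3 -0.9  1.7] w 0.506 q6 1.1
dx -0.392 dy -0.674 dz 0.016 yaw -0.228  rows 6.2
dx -0.395 dy -0.675 dz 0.238 yaw -0.228  rows 1.8
```

Call:
{"method": "send_rows", "body": {
  "increments": [
    {"dx":-0.39,"dy":-0.675,"dz":0,"yaw":-0.228,"claw":1},
    {"dx":-0.39,"dy":-0.675,"dz":0,"yaw":-0.228,"claw":1},
    {"dx":-0.39,"dy":-0.675,"dz":0,"yaw":-0.228,"claw":1},
    {"dx":-0.39,"dy":-0.675,"dz":0,"yaw":-0.228,"claw":1},
    {"dx":-0.39,"dy":-0.675,"dz":0,"yaw":-0.228,"claw":1},
    {"dx":-0.39,"dy":-0.675,"dz":0,"yaw":-0.228,"claw":1},
    {"dx":-0.39,"dy":-0.675,"dz":0,"yaw":-0.228,"claw":1},
    {"dx":-0.39,"dy":-0.675,"dz":0,"yaw":-0.228,"claw":1},
    {"dx":-0.39,"dy":-0.675,"dz":0,"yaw":-0.228,"claw":1}
  ]
}}

```text
time: 33.38
tool_pos: [0.4028, 0.0449, 0.1674]
tool_rot: [0.0, 0.998, 0.065, 0.0]
contact_force: [0.6, 0.1, -1.3]
gripper_width: 0.506
grasp_force: 62.6
```

```bash
python3 - <<'E'
from h import *
go((.404,.045,.054,-1.437)); save('top','t17.png')
E
sed -i "s/t16/t17/" m.py; python3 m.py | grep -E "yel"
```

```text
t 33.38 p [0.4028 0.0449 0.1674] ay -1.44 F [ 0.6  0.1 -1.3] w 0.506 q6 1.37
dx 0.002 dy 0.000 dz 0.227 yaw -0.002  rows 1.8
yel [113.1 291.5] [ 8.2 47.8] [0.404 0.35  0.1  ] corners [[0.357, 0.373], [0.458, 0.344], [0.452, 0.326], [0.351, 0.356]]
yel [451.3 283.3] [33.3 40.2] [ 0.44 -0.43  0.03] corners [[0.393, -0.388], [0.488, -0.392], [0.487, -0.472], [0.392, -0.467]]
yel [463.4 251.4] [67.4 26.7] [ 0.516 -0.458  0.03 ] corners [[0.503, -0.373], [0.565, -0.388], [0.53, -0.544], [0.468, -0.529]]
yel [126.3 232.3] [13.1 69.6] [0.537 0.327 0.1  ] corners [[0.465, 0.358], [0.617, 0.324], [0.61, 0.295], [0.458, 0.329]]
yel [143.5 187.1] [ 4.4 16.2] [0.641 0.293 0.1  ] corners [[0.623, 0.299], [0.66, 0.297], [0.659, 0.287], [0.622, 0.289]]
```

Call:
{"method": "send_rows", "body": {
  "increments": [
    {"dx":0.001,"dy":0,"dz":0.1,"yaw":0,"claw":1},
    {"dx":0.001,"dy":0,"dz":0.18,"yaw":0,"claw":1},
    {"dx":0.001,"dy":0,"dz":0.222,"yaw":0,"claw":1},
    {"dx":0.001,"dy":0,"dz":0.226,"yaw":0,"claw":1},
    {"dx":0.001,"dy":0,"dz":0.226,"yaw":0,"claw":1}
  ]
}}

```text
time: 34.05
tool_pos: [0.4038, 0.0451, 0.0552]
tool_rot: [0.0, 0.998, 0.065, 0.001]
contact_force: [0.1, 0.4, -2.1]
gripper_width: 0.507
grasp_force: 62.5
```

Call:
{"method": "send_rows", "body": {
  "increments": [
    {"dx":0,"dy":0.04,"dz":0,"yaw":0,"claw":1},
    {"dx":0,"dy":0.08,"dz":0,"yaw":0,"claw":1},
    {"dx":0,"dy":0.12,"dz":0,"yaw":0,"claw":1},
    {"dx":0,"dy":0.16,"dz":0,"yaw":0,"claw":1},
    {"dx":0,"dy":0.2,"dz":0,"yaw":0,"claw":1},
    {"dx":0,"dy":0.24,"dz":0,"yaw":0,"claw":1},
    {"dx":0,"dy":0.28,"dz":0,"yaw":0,"claw":1},
    {"dx":0,"dy":0.32,"dz":0,"yaw":0,"claw":1},
    {"dx":0,"dy":0.36,"dz":0,"yaw":0,"claw":1},
    {"dx":0,"dy":0.4,"dz":0,"yaw":0,"claw":1},
    {"dx":0,"dy":0.44,"dz":0,"yaw":0,"claw":1},
    {"dx":0,"dy":0.48,"dz":0,"yaw":0,"claw":1},
    {"dx":0,"dy":0.52,"dz":-0.002,"yaw":0,"claw":1},
    {"dx":0,"dy":0.56,"dz":-0.007,"yaw":0,"claw":1},
    {"dx":0,"dy":0.6,"dz":-0.011,"yaw":0,"claw":1},
    {"dx":0,"dy":0.64,"dz":-0.011,"yaw":0,"claw":1},
    {"dx":0,"dy":0.68,"dz":-0.011,"yaw":0,"claw":1},
    {"dx":0,"dy":0.72,"dz":-0.011,"yaw":0,"claw":1},
    {"dx":0,"dy":0.76,"dz":-0.011,"yaw":0,"claw":1},
    {"dx":0,"dy":0.79,"dz":-0.011,"yaw":0,"claw":1}
  ]
}}

```text
time: 36.55
tool_pos: [0.4546, -0.3468, 0.0597]
tool_rot: [-0.0, 0.998, 0.065, -0.0]
contact_force: [-0.3, 2.5, -0.7]
gripper_width: 0.503
grasp_force: 62.7
```

```bash
python3 - <<'E'
from h import *
go((.46,-.345,.17,-1.437),(.56,-.10,.17,-.9),(.711,-.052,.17,.0))
E
```

```text
t 36.55 p [ 0.4546 -0.3468  0.0597] ay -1.44 F [-0.3  2.5 -0.7] w 0.503 q6 0.66
dx 0.011 dy -0.002 dz -0.221 yaw -0.002  rows 1.8
dx 0.273 dy -0.462 dz -0.220 yaw -0.360  rows 4.2
dx 0.585 dy -0.518 dz -0.220 yaw -0.960  rows 4.8
```

Call:
{"method": "send_rows", "body": {
  "increments": [
    {"dx":0,"dy":-0.03,"dz":-0.01,"yaw":0,"claw":1},
    {"dx":0.011,"dy":-0.05,"dz":-0.12,"yaw":0,"claw":1},
    {"dx":0.011,"dy":-0.05,"dz":-0.22,"yaw":0,"claw":1},
    {"dx":0.27,"dy":-0.46,"dz":-0.22,"yaw":-0.36,"claw":1},
    {"dx":0.27,"dy":-0.46,"dz":-0.22,"yaw":-0.36,"claw":1},
    {"dx":0.27,"dy":-0.46,"dz":-0.22,"yaw":-0.36,"claw":1},
    {"dx":0.27,"dy":-0.46,"dz":-0.22,"yaw":-0.36,"claw":1},
    {"dx":0.27,"dy":-0.46,"dz":-0.22,"yaw":-0.36,"claw":1},
    {"dx":0.585,"dy":-0.525,"dz":-0.22,"yaw":-0.965,"claw":1},
    {"dx":0.585,"dy":-0.525,"dz":-0.22,"yaw":-0.965,"claw":1},
    {"dx":0.585,"dy":-0.525,"dz":-0.22,"yaw":-0.965,"claw":1},
    {"dx":0.585,"dy":-0.525,"dz":-0.22,"yaw":-0.965,"claw":1},
    {"dx":0.585,"dy":-0.525,"dz":-0.22,"yaw":-0.965,"claw":1},
    {"dx":0.585,"dy":-0.525,"dz":-0.22,"yaw":-0.965,"claw":1},
    {"dx":0.585,"dy":-0.525,"dz":-0.22,"yaw":-0.965,"claw":1}
  ]
}}

```text
time: 38.42
tool_pos: [0.7098, -0.0476, 0.1699]
tool_rot: [-0.0, 0.705, 0.709, -0.0]
contact_force: [0.3, 0.0, -2.0]
gripper_width: 0.503
grasp_force: 62.5
```

```bash
python3 - <<'E'
from h import *
go((.711,-.047,.10,.012),(.711,-.047,.056,.012))
a=save('top','t18.png')[:,:,::-1]; b=save('scene','s18.png')[:,:,::-1]
A=cv2.resize(a[130:350,60:530],(705,330),interpolation=2); B=cv2.resize(b[60:400,60:400],(270,270)); C=cv2.resize(b[240:400,65:235],(287,270)); B=np.hstack([B,C]); B=cv2.copyMakeBorder(B,0,0,0,705-B.shape[1],0)
cv2.imwrite('pics/z18.png',cv2.convertScaleAbs(np.vstack([A,B]),alpha=1.4))
E
```

```text
t 38.42 p [ 0.7098 -0.0476  0.1699] ay 0.005 F [ 0.3  0.  -2. ] w 0.503 q6 -0.18
dx 0.001 dy 0.003 dz 0.140 yaw -0.004  rows 1.1
dx 0.001 dy 0.003 dz 0.228 yaw -0.004  rows 0.7
```

View pics/z18.png

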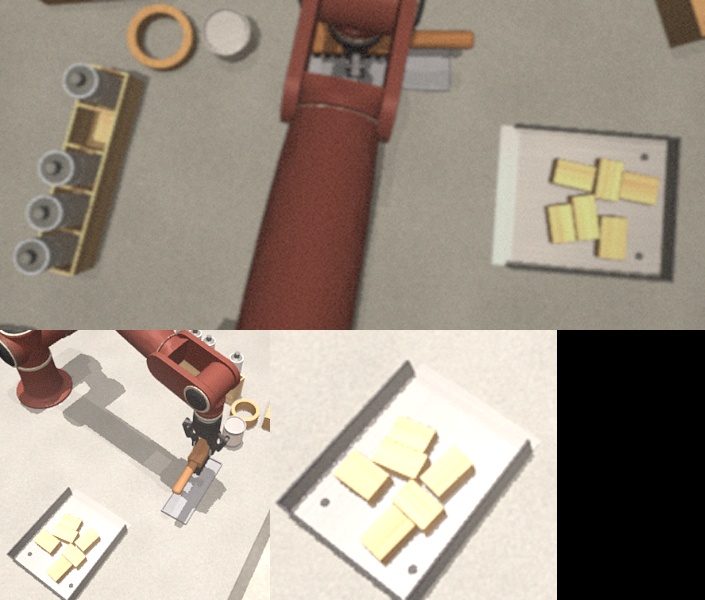

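All six blocks lie well inside the pan (zoom x 550–660, lip top at about 515), and the rack, tin and tape are undisturbed. Now I lower the brush into the tray.

Call:
{"method": "send_rows", "body": {
  "increments": [
    {"dx":0,"dy":0,"dz":0.06,"yaw":0,"claw":1},
    {"dx":0,"dy":0,"dz":0.12,"yaw":0,"claw":1},
    {"dx":0,"dy":0,"dz":0.18,"yaw":0,"claw":1},
    {"dx":0,"dy":0,"dz":0.22,"yaw":0,"claw":1},
    {"dx":0,"dy":0,"dz":0.23,"yaw":0,"claw":1},
    {"dx":0,"dy":0,"dz":0.23,"yaw":0,"claw":1}
  ]
}}

```text
time: 39.28
tool_pos: [0.7107, -0.0474, 0.0555]
tool_rot: [0.0, 0.704, 0.71, 0.0]
contact_force: [-0.5, -0.0, -1.4]
gripper_width: 0.503
grasp_force: 62.7
```

Call:
{"method": "send_rows", "body": {
  "increments": [
    {"dx":0,"dy":0,"dz":0.005,"yaw":0,"claw":1},
    {"dx":0,"dy":0,"dz":0.005,"yaw":0,"claw":1},
    {"dx":0,"dy":0,"dz":0.005,"yaw":0,"claw":0},
    {"dx":0,"dy":0,"dz":0.005,"yaw":0,"claw":-1},
    {"dx":0,"dy":0,"dz":0.005,"yaw":0,"claw":-1},
    {"dx":0,"dy":0,"dz":0.005,"yaw":0,"claw":-1},
    {"dx":0,"dy":0,"dz":-0.1,"yaw":0,"claw":-1},
    {"dx":0,"dy":0,"dz":-0.2,"yaw":0,"claw":-1},
    {"dx":0,"dy":0,"dz":-0.35,"yaw":0,"claw":-1},
    {"dx":0,"dy":0,"dz":-0.42,"yaw":0,"claw":-1},
    {"dx":0.5,"dy":0,"dz":-0.42,"yaw":0,"claw":-1},
    {"dx":0.5,"dy":-0.2,"dz":-0.42,"yaw":0,"claw":-1},
    {"dx":0.5,"dy":-0.4,"dz":-0.42,"yaw":0,"claw":-1},
    {"dx":0.5,"dy":-0.4,"dz":-0.42,"yaw":0,"claw":-1},
    {"dx":0.5,"dy":-0.4,"dz":-0.42,"yaw":0,"claw":-1},
    {"dx":0.5,"dy":-0.4,"dz":-0.42,"yaw":0,"claw":-1},
    {"dx":0.5,"dy":-0.4,"dz":-0.42,"yaw":0,"claw":-1}
  ]
}}

```text
time: 41.4
tool_pos: [0.507, 0.2023, 0.2654]
tool_rot: [0.0, 0.703, 0.711, 0.001]
contact_force: [0.3, -0.8, 0.1]
gripper_width: 1.003
grasp_force: 0.0
```

```bash
python3 - <<'E'
from h import *
go()
a=save('top','t19.png')[:,:,::-1]; b=save('scene','s19.png')[:,:,::-1]
A=cv2.resize(a[130:350,60:530],(705,330),interpolation=2); B=cv2.resize(b[60:400,60:400],(270,270)); C=cv2.resize(b[200:310,255:350],(233,270)); B=np.hstack([B,C]); B=cv2.copyMakeBorder(B,0,0,0,705-B.shape[1],0)
cv2.imwrite('pics/z19.png',cv2.convertScaleAbs(np.vstack([A,B]),alpha=1.4))
E
```

```text
t 41.4 p [0.507  0.2023 0.2654] ay 0.011 F [ 0.3 -0.8  0.1] w 1.003 q6 0.23
```

View pics/z19.png

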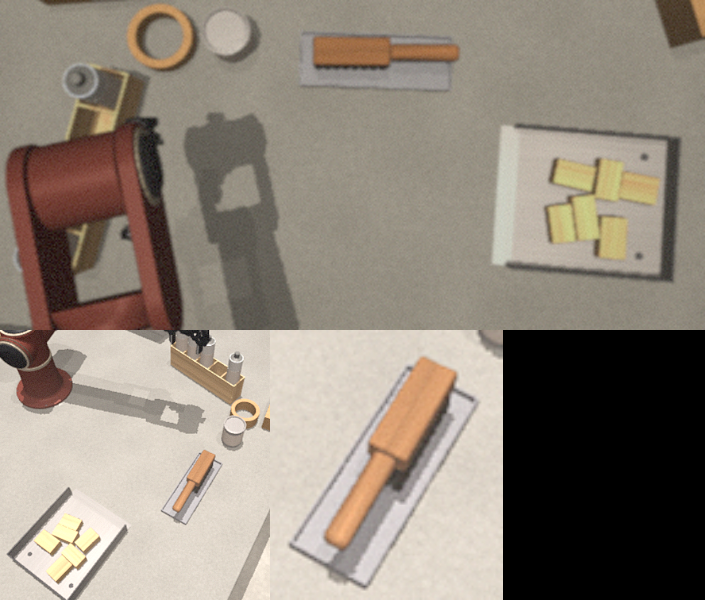

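The brush stands lengthwise in the tray (zoom (313–460, 36–68)), the blocks are in the pan, and the arm is clear. I'm handing in.

```bash
python3 -c "
from plant import manip
print(manip.job_done())"
```

```text
the job is handed in; nothing more can be done
None
```

I handed the job in at about 41 s of robot time: all three loose cartridges are racked, all six blocks are well inside the scrap pan, and the brush is back in its tray; no verdict was returned.

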